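# Unstack the clean lab ware onto its stands

## Robot

A 6-joint arm with a two-finger parallel gripper is mounted at the origin on the work surface. World frame = base frame: x ahead of the robot, y to its left, z up, the work surface at z = 0. Lengths are in m, angles in rad, forces in N, time in s.
With the tool pointing down it reaches from about 0.35 to 0.775 m from the base axis. Payload 7.3 kg.
Tool frame: the origin (TCP) lies on the front face of the gripper's body, between the roots of the fingers; the fingertips stand 66 mm ahead of it and the grasp point (between the pads) lies 47 mm ahead of it; z points along the fingers, y is the direction in which the jaws open and shut (so a half turn about z gives the same grasp; the last joint's range is limited). The gripper opens to 92 mm and grips with 3 to 60 N. Pads are 19 mm wide; open, the fingers measure 130 mm over their backs; the gripper's body (75 mm by 190 mm) begins 47 mm behind the grasp point.
Start: joints at [-1.395, 0.342, 1.524, -0, 1.275, -0.146], TCP at [0.166, -0.498, 0.292] pointing down, gripper open.
Joint ranges: [-2.53, 2.53], [-0.77, 2.02], [0.04, 2.7], [-1, 4.14], [0.28, 2.66], [-3.11, 3.11]. Speed limits (rad/s): [2.57, 2.57, 3.14, 3.14, 3.14, 3.14].

## Interface

Orientations are given as [roll, pitch, yaw] about the fixed x, y, z axes, in that order (R = Rz(yaw) Ry(pitch) Rx(roll)).
In Python, from cell import observe, read_camera, hand_in, search_frame, tip_of gives the robot as it stands. The module is installed in compiled form; this text tells all that it offers.
- The arm moves only by the tool apply_moves, never from a script. Its argument "motion" is a list of rows, each an object with "offset": the shift along the tool's x, y, z in mm, a list of three; "rotation": the turn, a rotation vector about the tool's x, y, z in rad, a list of three. In form: [{"offset": [x, y, z], "rotation": [rx, ry, rz]}, ...]. A call has 1 to 12 rows; each row shifts and turns the pose as measured when the row begins, along the tool's axes as they then stand; what a row does not reach is not made up. A row lasts 1/12 s, in which the tool goes at most 41.7 mm and 7.16 degrees, less where a joint would pass 70% of its speed; a pose out of reach is approached as far as the arm can. A call with a gripper value outside its range is refused whole. "grip" is the closure, from 0 (fully open) to 1 (shut), set as the call begins (left out, the last holds). The fingers move at their own pace and stop on an object; "grip_force" is the grip in N (left out, the last holds). Time passes only in rows, so rows that do not move let the fingers close. It gives the time, the measured TCP pose, the force and the opening at its end, in the units of the state.
- observe(): the state, without advancing time (a new reading comes with each control period).
- read_camera(name): name is "side" or "top"; returns a dict with "img" (384x512x3 uint8, red, green, blue), "camera_matrix" (3x3 intrinsics, pixels), "D" ([k1, k2, p1, p2, k3] as OpenCV has them; the pictures are not rectified), "R" (3x3) and "t" (3): a world point X has camera coordinates R X + t. Camera axes: x right, y down, z forward; pixel columns grow to the right and rows downward; lengths in m; the calibration is good to about 2 mm. A picture is of the moment at which its call begins. There is no depth.
- hand_in(): hands the job in, once; it reports no verdict.
Trained networks look in a picture, given as the dict that the camera call returned (one of the last four; its "shot" number tells which), for a name from the list of things; names that differ only in an ending like _2 or _b are one class to them, and where a whole thing is asked for, a point or a joint stands for the part that bears it (a point fixed in the world has none). Each returns a list of dicts, best first, with "score" (0 to 1); they miss things now and then, are a little off and sometimes report something else, mostly with a low value. They report only what shows in the picture. A call takes as long as a camera call. They do not tell look-alikes from the thing itself.
- search_frame(query, picture): "location" ([x, y, z] in m, in world coordinates, good to about 4 mm: the middle of the surface that is visible of it).
- tip_of(query, picture): "location" ([x, y, z] in m, in world coordinates, good to about 4 mm: a listed point, or the origin of a listed thing).
The state is a dict: "time": time; "qpos": joint angles; "qvel": joint speeds; "joint_efforts": joint torques, N m; "tool_pos": TCP position; "tool_rot": TCP orientation; "contact_force": force on the tool from outside, world axes, zero at the start; "torque": the same for the moment, N m; "opening": finger opening in m.
Only numpy, scipy, OpenCV 4.12 (cv2) and the standard library are available. Lean on these libraries where they do the work, as an engineer would, in place of code of your own. Each camera call takes 0.05 s, during which the arm holds its last target.

## Task

The clean ware stands stacked on the lab bench: take the stack apart and put each piece on the stand made for it - the small white block in the small square stand, the round tin in the round stand, the wooden slide box in the shorter oblong stand and the steel instrument case in the long stand. Lower each one gently so that it lies flat on the stand's floor, inside the lip and about in the middle. Tip none of the pieces over, and do not knock over the brown stain bottle.

Things in the scene. Friction and masses are not known exactly. Their poses are not given: they have to be found in the camera images.
- block_mid (a point): Top of the stack: square white porcelain staining block, 36 x 36 mm and 26 mm high, with a round well 22 mm wide and 10 mm deep in its top; 70 g. The point is its centre, half-way up (13 mm above its underside); x and y run along its sides, z up. It rests on the tin.
- tin_mid (a point): Second from the top: round aluminium tin with a closed flat lid, 50 mm in diameter, 28 mm high; 100 g. The point is its centre, 14 mm above its underside; z up along its axis. It rests on the slide box.
- slidebox_mid (a point): Third from the top: closed flat-topped wooden slide box, 84 mm (x) x 52 mm (y), 30 mm high; 120 g. The point is its centre, 15 mm above its underside; x along its length, z up. It rests on the instrument case, turned by up to 0.5 rad from it.
- case_mid (a point): Bottom of the stack: closed stainless-steel instrument case with a flat lid, 140 mm (x) x 62 mm (y), 28 mm high; 300 g. The point is its centre, 14 mm above its underside; x along its length, z up. It rests on the bench. The pieces are not nested or fastened, only stacked, about centred on one another; masses vary by about 25 percent.
- stand_square: Fixed stand on the bench: a white floor 4 mm thick with a dark lip round it, 6 mm wide, whose top is 4 mm above that floor (8 mm above the bench). Square, 66 x 66 mm outside, 54 x 54 mm inside the lip: for the block (any turn fits). Origin: the centre of its underside, on the bench; the seat is 4 mm above it. z up. All four stands lie in different, changing places and are turned up to 0.5 rad.
- stand_round: Fixed stand on the bench: a white floor 4 mm thick with a dark lip round it, 6 mm wide, whose top is 4 mm above that floor (8 mm above the bench). Round, 80 mm across outside, 68 mm inside the lip: for the tin. Origin: the centre of its underside, on the bench; the seat is 4 mm above it. z up. All four stands lie in different, changing places and are turned up to 0.5 rad.
- stand_short: Fixed stand on the bench: a white floor 4 mm thick with a dark lip round it, 6 mm wide, whose top is 4 mm above that floor (8 mm above the bench). Oblong, 114 mm (x) x 82 mm (y) outside, 102 x 70 mm inside the lip: for the slide box, lengthwise (either way round). x along its length. Origin: the centre of its underside, on the bench; the seat is 4 mm above it. z up. All four stands lie in different, changing places and are turned up to 0.5 rad.
- stand_long: Fixed stand on the bench: a white floor 4 mm thick with a dark lip round it, 6 mm wide, whose top is 4 mm above that floor (8 mm above the bench). Oblong, 170 mm (x) x 92 mm (y) outside, 158 x 80 mm inside the lip: for the instrument case, lengthwise (either way round). x along its length. Origin: the centre of its underside, on the bench; the seat is 4 mm above it. z up. All four stands lie in different, changing places and are turned up to 0.5 rad.
- stain_mid (a point): Brown glass stain bottle with a white cap and paper label, 42 mm in diameter, 85 mm high, standing loose on the bench between the stands; leave it standing. The point is on its axis, 42 mm above the bench; z up along its axis.
Mind the look-alikes: they are no part of the job. What is shaped like the stand_square but pink is not meant. What is shaped like the part that bears slidebox_mid but yellow is not meant.

How it is judged:
At the end, for the whole second after the job is handed in: Each piece rests flat on the floor of its own stand inside the lip: its centre within 14 mm (horizontally) of the stand's centre, not raised by more than 1.5 mm from the seat, tilted by less than 0.03 rad, at rest and released; the stain bottle stands upright (within 0.1 rad) (horizontal distance between block_mid and stand_square below 0.014 m and z of block_mid in the frame of stand_square between 0.014 and 0.0185 m and angle between each of block_mid, tin_mid, slidebox_mid, case_mid's own z axis and vertical below 0.03 rad and linear speed of each of block, tin, slidebox, case below 0.02 m/s and angular speed of each of block, tin, slidebox, case below 0.2 rad/s and horizontal distance between tin_mid and stand_round below 0.014 m and z of tin_mid in the frame of stand_round between 0.015 and 0.0195 m and horizontal distance between slidebox_mid and stand_short below 0.014 m and z of slidebox_mid in the frame of stand_short between 0.016 and 0.0205 m and horizontal distance between case_mid and stand_long below 0.014 m and z of case_mid in the frame of stand_long between 0.015 and 0.0195 m and angle between stain_mid's own z axis and vertical below 0.1 rad); the robot touches nothing.
It fails at once if a piece of the stack is tipped by more than about 30 degrees (angle between any of block_mid, tin_mid, slidebox_mid, case_mid's own z axis and vertical above 0.52 rad).
It fails at once if a piece is dropped or slammed into its stand (faster than 0.5 m/s within 25 mm above its seat) ((horizontal distance between block_mid and stand_square below 0.03 m and z of block_mid in the frame of stand_square below 0.042 m and linear speed of block above 0.5 m/s) or (horizontal distance between tin_mid and stand_round below 0.03 m and z of tin_mid in the frame of stand_round below 0.043 m and linear speed of tin above 0.5 m/s) or (horizontal distance between slidebox_mid and stand_short below 0.03 m and z of slidebox_mid in the frame of stand_short below 0.044 m and linear speed of slidebox above 0.5 m/s) or (horizontal distance between case_mid and stand_long below 0.03 m and z of case_mid in the frame of stand_long below 0.043 m and linear speed of case above 0.5 m/s)).
It fails at once if the stain bottle is knocked over (angle between stain_mid's own z axis and vertical above 0.5 rad).
It also fails if it takes over 122 s, if anything falls off the work surface, if the arm or the gripper's body presses on something with over 40 N, if the wrist force passes 120 N, or if a joint passes its speed limit or range.

## Working session

There is one attempt and no reset: what is moved stays moved. The work goes in short steps, Python scripts to look and compute and a tool call to move; the robot and the scene stay as the last step left them, time stands still between calls to the robot, and variables do not carry over. Pictures are saved under pics/ and viewed, and the job is handed in when it is done.

Besides the shell and the picture viewer there is one more tool, called after ">>>" as a command line: name --argument value ..., lists and objects as JSON in quotes. apply_moves: Moves the arm, as the interface text tells. Its arguments: {"type":"object","properties":{"motion":{"type":"array"},"grip":{"type":"number"},"grip_force":{"type":"number"}},"required":["motion"]}

```bash
mkdir -p pics; python3 - <<'E'
from cell import *
import cv2
print(observe())
for n in ("top","side"):
    p=read_camera(n); cv2.imwrite(f"pics/{n}0.png",cv2.cvtColor(p["img"],cv2.COLOR_RGB2BGR))
    print(n,p["camera_matrix"],p["D"],p["R"],p["t"])
    for q in ["block_mid","tin_mid","slidebox_mid","case_mid","stand_square","stand_round","stand_short","stand_long","stain_mid"]:
        print(q,[(d["score"],d["location"]) for d in tip_of(q,p)][:3])
E
```

```text
{'time': 0.0, 'qpos': array([-1.39499240e+00,  3.42737078e-01,  1.52505417e+00,  8.40627074e-06,
        1.27541489e+00, -1.45998699e-01]), 'qvel': array([ 9.00502688e-04, -4.18683965e-06,  7.91634638e-04, -1.75259330e-03,
       -3.41860096e-04, -1.68921730e-03]), 'joint_efforts': array([-6.98807835e-04, -4.31240594e+01, -2.44225109e+01,  7.16436398e-02,
        5.57876111e-02, -1.11651493e-04]), 'tool_pos': array([ 0.16601174, -0.49771856,  0.29152448]), 'tool_rot': array([-3.13999751e+00, -2.42682611e-04,  3.21799981e-01]), 'contact_force': array([0.25900076, 0.36788545, 0.39750795]), 'torque': array([0.02055633, 0.01846297, 0.01024261]), 'opening': 0.09172795301859112}
top [[367.78417339   0.         253.36678471]
 [  0.         367.78417339 184.00894482]
 [  0.           0.           1.        ]] [-0.08724112  0.          0.          0.          0.        ] [[-1.90716631e-02 -9.99815059e-01 -2.47371892e-03]
 [-9.89552066e-01  1.92294244e-02 -1.42887851e-01]
 [ 1.42908993e-01 -2.77235298e-04 -9.89735794e-01]] [0.02453701 0.47963851 1.14129489]
block_mid [(0.56, [0.3702, 0.2718, 0
[... 573 characters left out ...]
.           0.           1.        ]] [-0.11640271  0.          0.          0.          0.        ] [[-0.72767751 -0.68548551 -0.02439366]
 [-0.34095852  0.39234545 -0.85429054]
 [ 0.59517454 -0.61333079 -0.51922309]] [0.34294913 0.2204986  1.09771115]
block_mid [(0.65, [0.3676, 0.2692, 0.0988])]
tin_mid [(0.48, [0.3663, 0.2679, 0.0704])]
slidebox_mid [(0.85, [0.369, 0.2668, 0.0433]), (0.61, [0.4553, 0.4248, 0.0182]), (0.4, [0.3679, 0.2691, 0.073])]
case_mid [(0.72, [0.371, 0.2657, 0.0117])]
stand_square []
stand_round [(0.87, [0.626, 0.1729, -0.0004])]
stand_short [(0.66, [0.4604, 0.0087, -0.0004])]
stand_long [(0.62, [0.6326, -0.1724, -0.0002])]
stain_mid [(0.85, [0.6418, 0.0097, 0.0383])]
```

View pics/top0.png

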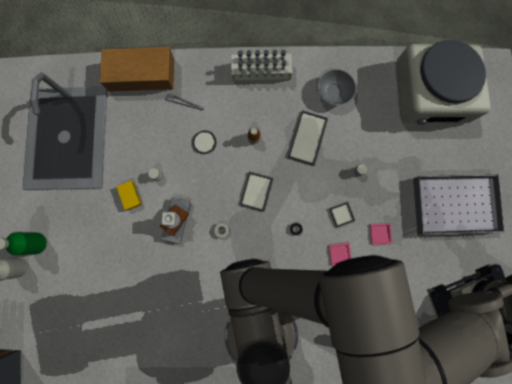

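View pics/side0.png

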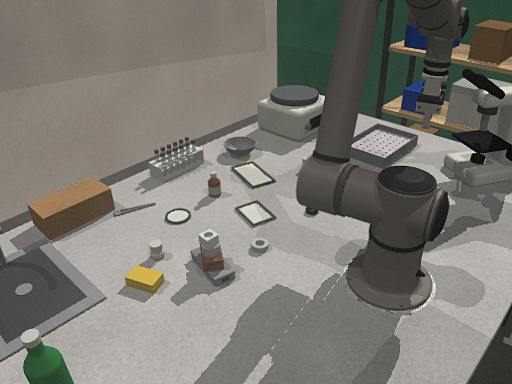

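The top view shows the white square stand at (342,214), the round one at (204,142), the short one at (256,191), the long one at (308,138), the bottle at (254,134) and the stack at about (174,220). Next I measure precisely.

```bash
cat > h.py <<'E'
import numpy as np, cv2
def ray(p,uv,z):
    uv=np.asarray(uv,float).reshape(-1,1,2)
    n=cv2.undistortPoints(uv,p["camera_matrix"],np.array(p["D"],float)).reshape(-1,2)
    d=np.c_[n,np.ones(len(n))]@p["R"]; c=-p["R"].T@p["t"]
    return c+d*((z-c[2])/d[:,2])[:,None]
def proj(p,X):
    r,_=cv2.Rodrigues(p["R"]); return cv2.projectPoints(np.asarray(X,float).reshape(-1,1,3),r,np.array(p["t"],float),p["camera_matrix"],np.array(p["D"],float))[0].reshape(-1,2)
E
python3 - <<'E'
from cell import *; from h import *
p=read_camera("top"); s=read_camera("side")
I=p["img"]; 
def crop(img,u,v,w,h,k,n): cv2.imwrite(n,cv2.cvtColor(cv2.resize(img[v:v+h,u:u+w],None,fx=k,fy=k,interpolation=cv2.INTER_CUBIC),cv2.COLOR_RGB2BGR))
crop(I,145,180,70,70,8,"pics/stackt.png")
crop(s["img"],175,220,75,75,8,"pics/stacks.png")
g=cv2.cvtColor(I,cv2.COLOR_RGB2GRAY)
for name,seed in dict(square=(342,214),round=(204,142),short=(256,191),long=(308,138)).items():
    print(name,I[seed[1],seed[0]])
    m=np.zeros((386,514),np.uint8); cv2.floodFill(g.copy(),m,seed,0,25,25,cv2.FLOODFILL_FIXED_RANGE|cv2.FLOODFILL_MASK_ONLY|(255<<8)|4)
    m=m[1:-1,1:-1]; v,u=np.nonzero(m); W=ray(p,np.c_[u,v],0.004)[:,:2]
    (cx,cy),(w,h),a=cv2.minAreaRect((W*1000).astype(np.float32))
    print(name,len(u),"mean",W.mean(0).round(4),"rect",cx,cy,w,h,a)
E
```

```text
square [155 157 143]
square 209 mean [ 0.3789 -0.2689] rect 378.8360290527344 -269.0989990234375 49.2344970703125 45.09096908569336 18.982206344604492
round [158 161 146]
round 266 mean [0.6315 0.1789] rect 631.4805908203125 177.8726348876953 60.747291564941406 58.61636734008789 88.74374389648438
short [157 159 145]
short 546 mean [0.4609 0.0091] rect 461.15863037109375 8.835105895996094 61.813011169433594 96.24075317382812 73.51960754394531
long [137 140 128]
long 982 mean [ 0.6393 -0.1682] rect 639.5724487304688 -169.12457275390625 76.50127410888672 153.74102783203125 72.2125244140625
```

View pics/stackt.png

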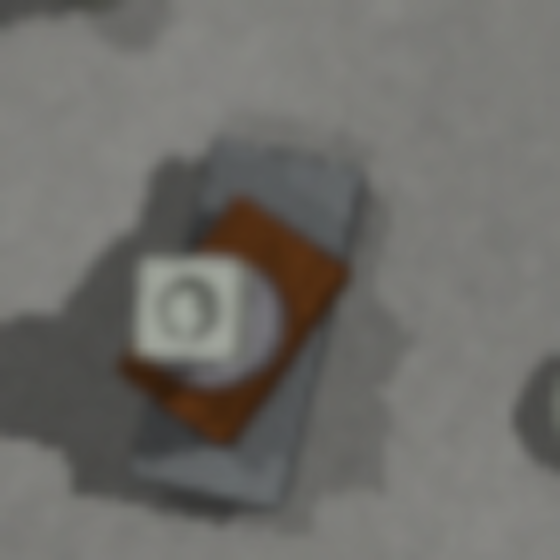

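View pics/stacks.png

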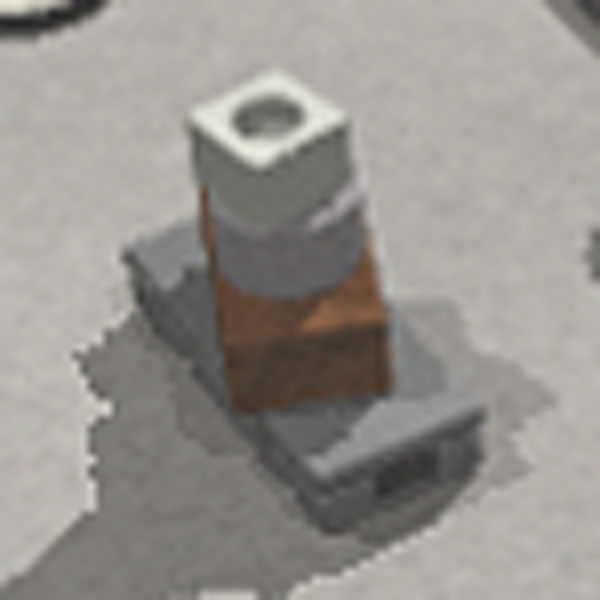

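```bash
cat > fit.py <<'E'
from cell import *; from h import *
from scipy.optimize import least_squares
p=read_camera("top"); s=read_camera("side")
T=lambda x,y:((x+.5)/8-.5+145,(y+.5)/8-.5+180)
S=lambda x,y:((x+.5)/8-.5+175,(y+.5)/8-.5+220)
def box(q,L,W,z0,z1):
    x,y,a=q;c,n=np.cos(a),np.sin(a)
    return np.array([[x+c*i*L/2-n*j*W/2,y+n*i*L/2+c*j*W/2,z] for z in(z0,z1) for i,j in((1,1),(1,-1),(-1,-1),(-1,1))])
out={}
for nm,L,W,z0,z1,a0,obs in [
 ("block",.036,.036,.086,.112,0,[(p,T(140,258)),(p,T(238,258)),(p,T(240,358)),(p,T(135,360)),(s,S(275,72)),(s,S(350,122)),(s,S(260,166)),(s,S(190,120))]),
 ("slide",.084,.052,.028,.058,-.6,[(p,T(238,198)),(p,T(348,268)),(p,T(222,442)),(s,S(225,345)),(s,S(385,322))]),
 ("case",.14,.062,0,.028,-.2,[(p,T(215,145)),(p,T(362,180)),(p,T(285,505)),(p,T(135,465)),(s,S(125,250)),(s,S(320,475)),(s,S(485,408))])]:
    def f(q):
        B=box(q,L,W,z0,z1); r=[]
        for cam,uv in obs:
            d=proj(cam,B)-uv; 
            if not (cam is p): d=d[4:]
            r+=list(d[np.argmin((d**2).sum(1))])
        return r
    b=min((least_squares(f,[.369,.268,a],loss="soft_l1") for a in np.arange(-1.0,.6,.2)+0),key=lambda r:r.cost)
    print(nm,b.x.round(4),b.cost.round(2),np.abs(b.fun).max().round(1)); out[nm]=(b.x,L,W,z0,z1)
for nm,cam,u,v in(("ft",p,145,180),("fs",s,175,220)):
    img=cv2.cvtColor(cv2.resize(cam["img"][v:v+75,u:u+75],None,fx=8,fy=8,interpolation=cv2.INTER_CUBIC),cv2.COLOR_RGB2BGR)
    for n,(q,L,W,z0,z1) in out.items():
        P=((proj(cam,box(q,L,W,z0,z1))-[u,v]+.5)*8-.5).astype(int)
        for k in range(4):
            for A,B in((k,(k+1)%4),(4+k,4+(k+1)%4),(k,k+4)): cv2.line(img,tuple(map(int,P[A])),tuple(map(int,P[B])),(0,255,0),1)
    q=np.linspace(0,6.3,40)
    cx,cy=out["slide"][0][:2]
    P=((proj(cam,np.c_[cx+.025*np.cos(q),cy+.025*np.sin(q),0*q+.086])-[u,v]+.5)*8-.5).astype(np.int32)
    cv2.polylines(img,[P.reshape(-1,1,2)],True,(0,0,255),1)
    cv2.imwrite(f"pics/{nm}.png",img)
E
python3 fit.py
```

```text
block [ 0.3706  0.2711 -0.0412] 1.54 0.9
slide [ 0.3707  0.2699 -0.5647] 0.6 0.7
case [ 0.3687  0.2678 -0.2626] 3.44 1.7
```

View pics/ft.png

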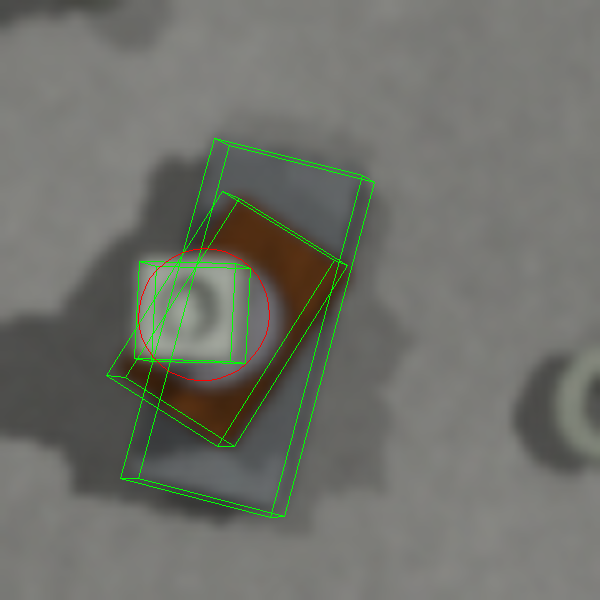

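View pics/fs.png

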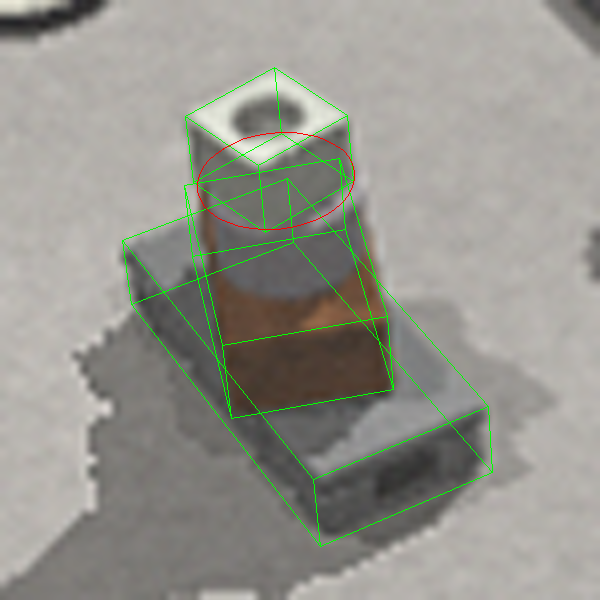

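```bash
cat > go.py <<'E'
import sys; from cell import observe; import numpy as np
# args: x y z (m) n ; prints per-row tool offset mm, or yaw target
def plan(X,n):
    o=observe(); d=(np.array(X)-o["tool_pos"])*1000; a=o["tool_rot"][2]
    c,s=np.cos(a),np.sin(a); t=np.array([d[0]*c+d[1]*s,d[0]*s-d[1]*c,-d[2]])
    print("t",round(o["time"],2),"pos",o["tool_pos"].round(4),"rot",o["tool_rot"].round(3),"total",t.round(1),"len",np.linalg.norm(t).round(1),"per row",(t/n).round(2),"F",o["contact_force"].round(1),"open",round(o["opening"],4))
if __name__=="__main__": a=list(map(float,sys.argv[1:])); plan(a[:3],int(a[3]))
E
echo
```

>>> apply_moves --motion '[{"offset":[0,0,0],"rotation":[0,0,0.12]},{"offset":[0,0,0],"rotation":[0,0,0.12]},{"offset":[0,0,0],"rotation":[0,0,0.12]},{"offset":[0,0,0],"rotation":[0,0,0]}]' --grip 0

```text
time: 1.53
tool_pos: [0.1661, -0.4981, 0.2922]
tool_rot: [3.142, -0.0, -0.053]
contact_force: [-0.3, 0.0, -0.4]
opening: 0.0922
```

```bash
python3 go.py .45 -.15 .28 12
```

```text
t 1.53 pos [ 0.1661 -0.4981  0.2922] rot [ 3.142 -0.    -0.053] total [ 265.1 -362.6   12.2] len 449.3 per row [ 22.09 -30.22   1.02] F [-0.3  0.  -0.4] open 0.0922
```

>>> apply_moves --motion '[{"offset":[22,-30,1],"rotation":[0,0,0]},{"offset":[22,-30,1],"rotation":[0,0,0]},{"offset":[22,-30,1],"rotation":[0,0,0]},{"offset":[22,-30,1],"rotation":[0,0,0]},{"offset":[22,-30,1],"rotation":[0,0,0]},{"offset":[22,-30,1],"rotation":[0,0,0]},{"offset":[22,-30,1],"rotation":[0,0,0]},{"offset":[22,-30,1],"rotation":[0,0,0]},{"offset":[22,-30,1],"rotation":[0,0,0]},{"offset":[22,-30,1],"rotation":[0,0,0]},{"offset":[22,-30,1],"rotation":[0,0,0]},{"offset":[22,-30,1],"rotation":[0,0,0]}]'

```text
time: 2.53
tool_pos: [0.4492, -0.1382, 0.2792]
tool_rot: [3.135, -0.003, -0.017]
contact_force: [0.8, 0.2, 0.2]
opening: 0.0919
```

```bash
python3 go.py .3706 .270 .25 12
```

```text
t 2.53 pos [ 0.4492 -0.1382  0.2792] rot [ 3.135e+00 -3.000e-03 -1.700e-02] total [ -85.5 -406.8   29.2] len 416.7 per row [ -7.12 -33.9    2.44] F [0.8 0.2 0.2] open 0.0919
```

>>> apply_moves --motion '[{"offset":[-7,-34,2],"rotation":[0,0,0]},{"offset":[-7,-34,2],"rotation":[0,0,0]},{"offset":[-7,-34,2],"rotation":[0,0,0]},{"offset":[-7,-34,2],"rotation":[0,0,0]},{"offset":[-7,-34,2],"rotation":[0,0,0]},{"offset":[-7,-34,2],"rotation":[0,0,0]},{"offset":[-7,-34,2],"rotation":[0,0,0]},{"offset":[-7,-34,2],"rotation":[0,0,0]},{"offset":[-7,-34,2],"rotation":[0,0,0]},{"offset":[-7,-34,2],"rotation":[0,0,0]},{"offset":[-7,-34,2],"rotation":[0,0,0]},{"offset":[0,0,0],"rotation":[0,0,0]}]'

```text
time: 3.53
tool_pos: [0.3681, 0.2573, 0.2542]
tool_rot: [3.137, -0.011, 0.04]
contact_force: [-0.6, 0.1, -1.0]
opening: 0.092
```

```bash
python3 go.py .3706 .270 .20 3
```

```text
t 3.53 pos [0.3681 0.2573 0.2542] rot [ 3.137 -0.011  0.04 ] total [  3.  -12.6  54.2] len 55.7 per row [ 1.01 -4.19 18.06] F [-0.6  0.1 -1. ] open 0.092
```

```bash
cat > go.py <<'E'
import sys; from cell import observe; import numpy as np
from scipy.spatial.transform import Rotation as Ro
# args: x y z yaw n ; total = straight shift in present tool frame; rv = turn to target (tool frame)
def plan(X,yaw,n):
    o=observe(); R=Ro.from_euler("xyz",o["tool_rot"]); d=(np.array(X)-o["tool_pos"])*1000
    t=R.inv().apply(d); G=Ro.from_euler("xyz",[np.pi,0,yaw]); t2=G.inv().apply(d)
    print("t",round(o["time"],2),"pos",o["tool_pos"].round(4),"rot",o["tool_rot"].round(3),"F",o["contact_force"].round(1),"open",round(o["opening"],4),"q6",o["qpos"][5].round(2))
    print("turn",(R.inv()*G).as_rotvec().round(3),"shift now",t.round(1),"after turn",t2.round(1),"len",np.linalg.norm(t).round(1),"per row after turn",(t2/n).round(2))
if __name__=="__main__": a=list(map(float,sys.argv[1:])); plan(a[:3],a[3],int(a[4]))
E
python3 go.py .3706 .270 .20 -.04 3
```

```text
t 3.53 pos [0.3681 0.2573 0.2542] rot [ 3.137 -0.011  0.04 ] F [-0.6  0.1 -1. ] open 0.092 q6 1.98
turn [ 0.004 -0.011  0.08 ] shift now [  2.4 -12.8  54.1] after turn [  2.  -12.8  54.2] len 55.7 per row after turn [ 0.68 -4.26 18.06]
```

>>> apply_moves --motion '[{"offset":[0,0,0],"rotation":[0.004,-0.011,0.08]},{"offset":[1,-4,18],"rotation":[0,0,0]},{"offset":[1,-4,18],"rotation":[0,0,0]},{"offset":[0,-4,18],"rotation":[0,0,0]},{"offset":[0,0,0],"rotation":[0,0,0]}]'

```text
time: 3.95
tool_pos: [0.3702, 0.2723, 0.1998]
tool_rot: [-3.14, -0.004, -0.017]
contact_force: [-0.4, -0.2, -1.6]
opening: 0.0919
```

```bash
python3 go.py .3706 .270 .16 -.04 3; python3 - <<'E'
from cell import *; from h import *
for n in("side","top"):
    p=read_camera(n);u,v=(150,140) if n=="side" else (120,150)
    cv2.imwrite(f"pics/g1{n}.png",cv2.cvtColor(cv2.resize(p["img"][v:v+150,u:u+150],None,fx=4,fy=4),cv2.COLOR_RGB2BGR))
E
```

```text
t 3.95 pos [0.3702 0.2723 0.1998] rot [-3.14  -0.004 -0.017] F [-0.4 -0.2 -1.6] open 0.0919 q6 2.06
turn [-0.001 -0.004  0.023] shift now [ 0.3  2.4 39.8] after turn [ 0.5  2.3 39.8] len 39.9 per row after turn [ 0.18  0.77 13.27]
```

View pics/g1side.png

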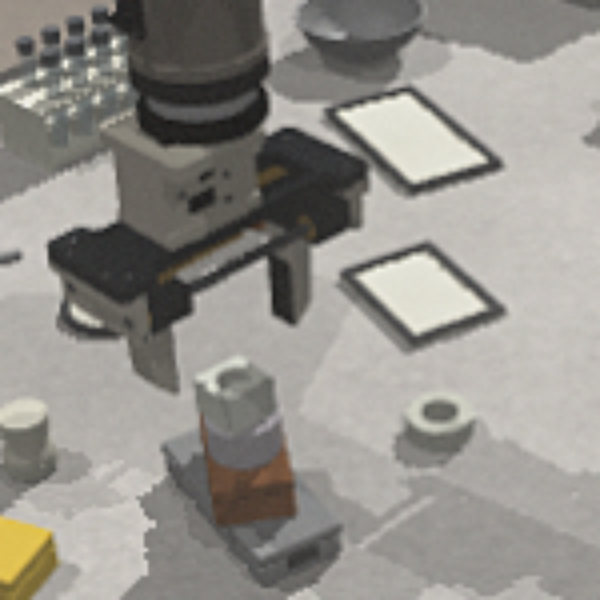

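The gripper stands centred above the block at about crop pixel (235,385), with its fingers on either side in y. I lower it and close.

>>> apply_moves --motion '[{"offset":[0,2,13],"rotation":[0,-0.004,0.02]},{"offset":[0,0,13],"rotation":[0,0,0]},{"offset":[0,0,13],"rotation":[0,0,0]},{"offset":[0,0,0],"rotation":[0,0,0]}]'

```text
time: 4.38
tool_pos: [0.3748, 0.2704, 0.1678]
tool_rot: [-3.134, -0.012, -0.035]
contact_force: [-0.3, 0.2, -0.3]
opening: 0.0916
```

>>> apply_moves --motion '[{"offset":[0,0,0],"rotation":[0,0,0]},{"offset":[0,0,0],"rotation":[0,0,0]},{"offset":[0,0,0],"rotation":[0,0,0]},{"offset":[0,0,0],"rotation":[0,0,0]},{"offset":[0,0,0],"rotation":[0,0,0]},{"offset":[0,0,0],"rotation":[0,0,0]},{"offset":[0,0,0],"rotation":[0,0,0]},{"offset":[0,0,0],"rotation":[0,0,0]}]' --grip 1 --grip_force 10

```text
time: 5.05
tool_pos: [0.3775, 0.2708, 0.1739]
tool_rot: [-3.13, -0.021, -0.033]
contact_force: [-0.6, -0.1, 0.4]
opening: 0.0431
```

```bash
python3 go.py .3706 .270 .25 -.04 3
```

```text
t 5.05 pos [0.3775 0.2708 0.1739] rot [-3.13  -0.021 -0.033] F [-0.6 -0.1  0.4] open 0.0431 q6 2.06
turn [-0.012 -0.021  0.007] shift now [ -5.3   0.1 -76.3] after turn [ -6.8   1.1 -76.1] len 76.5 per row after turn [ -2.28   0.35 -25.38]
```

>>> apply_moves --motion '[{"offset":[-3,0,0],"rotation":[-0.006,-0.01,0]},{"offset":[-2,0,0],"rotation":[-0.006,-0.01,0]}]' --grip 0.3

```text
time: 5.22
tool_pos: [0.3721, 0.2708, 0.1739]
tool_rot: [3.14, 0.0, -0.033]
contact_force: [-0.0, -0.1, 0.5]
opening: 0.0522
```

```bash
python3 go.py .3706 .270 .16 -.04 3;python3 - <<'E'
from cell import *
o=observe(); print(o["qvel"].round(3),o["joint_efforts"].round(2))
E
```

```text
t 5.22 pos [0.3721 0.2708 0.1739] rot [ 3.14   0.    -0.033] F [-0.  -0.1  0.5] open 0.0522 q6 2.07
turn [0.001 0.    0.007] shift now [-1.5  0.9 13.9] after turn [-1.5  0.9 13.9] len 14.0 per row after turn [-0.5   0.3   4.62]
[ 0.029  0.029 -0.05  -0.011  0.164  0.033] [ -0.24 -39.41 -19.15  -0.    -0.39  -0.05]
```

>>> apply_moves --motion '[{"offset":[0,0,0],"rotation":[0,0,0]},{"offset":[0,0,0],"rotation":[0,0,0]}]'

```text
time: 5.38
tool_pos: [0.3718, 0.271, 0.1737]
tool_rot: [3.14, 0.002, -0.033]
contact_force: [0.4, -0.7, 0.0]
opening: 0.0625
```

```bash
python3 go.py .3706 .270 .16 -.04 3;python3 - <<'E'
from cell import *
o=observe(); print(o["qvel"].round(3),o["joint_efforts"].round(2))
E
```

```text
t 5.38 pos [0.3718 0.271  0.1737] rot [ 3.14e+00  2.00e-03 -3.30e-02] F [ 0.4 -0.7  0. ] open 0.0625 q6 2.07
turn [0.002 0.002 0.007] shift now [-1.1  1.  13.7] after turn [-1.1  1.  13.7] len 13.8 per row after turn [-0.37  0.34  4.57]
[ 0.004  0.004 -0.002  0.     0.01   0.003] [ 1.000e-02 -3.922e+01 -1.913e+01 -1.000e-02 -4.000e-02  1.000e-02]
```

>>> apply_moves --motion '[{"offset":[-0.5,0.5,5],"rotation":[0,0,0]},{"offset":[-0.5,0.5,5],"rotation":[0,0,0]},{"offset":[0,0,4],"rotation":[0,0,0]},{"offset":[0,0,0],"rotation":[0,0,0]}]'

```text
time: 5.72
tool_pos: [0.3704, 0.2699, 0.1581]
tool_rot: [3.139, 0.002, -0.032]
contact_force: [-0.7, 0.7, 0.7]
opening: 0.0643
```

```bash
python3 go.py .3706 .270 .16 -.04 3;python3 - <<'E'
from cell import *
o=observe(); print(o["qvel"].round(3),o["joint_efforts"].round(2))
E
```

```text
t 5.72 pos [0.3704 0.2699 0.1581] rot [ 3.139e+00  2.000e-03 -3.200e-02] F [-0.7  0.7  0.7] open 0.0643 q6 2.07
turn [0.002 0.002 0.008] shift now [ 0.2 -0.1 -1.9] after turn [ 0.2 -0.1 -1.9] len 1.9 per row after turn [ 0.06 -0.03 -0.64]
[-0.002  0.001  0.001 -0.     0.002 -0.002] [ 2.000e-02 -3.962e+01 -1.849e+01 -1.000e-02 -2.400e-01 -0.000e+00]
```

>>> apply_moves --motion '[{"offset":[0,0,-2],"rotation":[0,0,0]},{"offset":[0,0,0],"rotation":[0,0,0]},{"offset":[0,0,0],"rotation":[0,0,0]},{"offset":[0,0,0],"rotation":[0,0,0]},{"offset":[0,0,0],"rotation":[0,0,0]}]' --grip 1 --grip_force 10

```text
time: 6.13
tool_pos: [0.3704, 0.2698, 0.1598]
tool_rot: [3.139, 0.003, -0.032]
contact_force: [-0.5, -0.1, -0.6]
opening: 0.0359
```

>>> apply_moves --motion '[{"offset":[0,0,0],"rotation":[0,0,0]},{"offset":[0,0,0],"rotation":[0,0,0]}]'

```text
time: 6.3
tool_pos: [0.3704, 0.2698, 0.16]
tool_rot: [3.139, 0.003, -0.032]
contact_force: [-0.1, -0.8, -0.4]
opening: 0.0362
```

Gripped at 36 mm, which matches the block. Next I lift slowly.

>>> apply_moves --motion '[{"offset":[0,0,-5],"rotation":[0,0,0]},{"offset":[0,0,-10],"rotation":[0,0,0]},{"offset":[0,0,-20],"rotation":[0,0,0]},{"offset":[0,0,-25],"rotation":[0,0,0]},{"offset":[0,0,-25],"rotation":[0,0,0]},{"offset":[0,0,-10],"rotation":[0,0,0]}]'

```text
time: 6.8
tool_pos: [0.369, 0.2691, 0.2573]
tool_rot: [3.135, 0.01, -0.033]
contact_force: [1.2, 0.9, -0.4]
opening: 0.0361
```

```bash
python3 go.py .45 -.05 .25 -.2 12; python3 - <<'E'
from cell import *; from h import *
for n in("side",):
    p=read_camera(n);u,v=(150,140) if n=="side" else (120,150)
    cv2.imwrite(f"pics/g2{n}.png",cv2.cvtColor(cv2.resize(p["img"][v:v+150,u:u+150],None,fx=4,fy=4),cv2.COLOR_RGB2BGR))
E
```

```text
t 6.8 pos [0.369  0.2691 0.2573] rot [ 3.135  0.01  -0.033] F [ 1.2  0.9 -0.4] open 0.0361 q6 2.07
turn [0.007 0.01  0.167] shift now [ 91.4 316.3   8.4] after turn [142.8 296.7   7.3] len 329.3 per row after turn [11.9  24.72  0.61]
```

View pics/g2side.png

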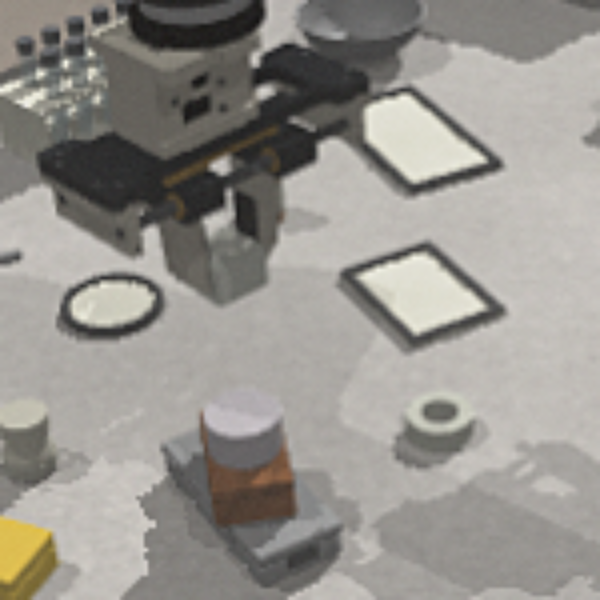

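The block is held at crop pixel (235,270) and the tin stays centred on the slide box. Next I carry it to the square stand.

>>> apply_moves --motion '[{"offset":[7,26,1],"rotation":[0,0,0]},{"offset":[7,26,1],"rotation":[0,0,0]},{"offset":[7,26,1],"rotation":[0,0,0]},{"offset":[7,26,1],"rotation":[0,0,0]},{"offset":[7,26,1],"rotation":[0,0,0]},{"offset":[7,26,1],"rotation":[0,0,0]},{"offset":[7,26,1],"rotation":[0,0,0]},{"offset":[7,26,1],"rotation":[0,0,0]},{"offset":[7,26,1],"rotation":[0,0,0]},{"offset":[7,26,1],"rotation":[0,0,0]},{"offset":[7,26,1],"rotation":[0,0,0]},{"offset":[7,26,1],"rotation":[0,0,0]}]'

```text
time: 7.85
tool_pos: [0.4433, -0.0542, 0.2444]
tool_rot: [3.14, 0.009, -0.023]
contact_force: [0.5, 1.2, -1.8]
opening: 0.0359
```

```bash
python3 go.py .379 -.269 .20 0 10;python3 go.py .379 -.269 .20 .33 10
```

```text
t 7.85 pos [ 0.4433 -0.0542  0.2444] rot [ 3.14   0.009 -0.023] F [ 0.5  1.2 -1.8] open 0.0359 q6 1.3
turn [ 0.001  0.009 -0.023] shift now [-59.  216.1  45.2] after turn [-64.3 214.8  44.4] len 228.6 per row after turn [-6.43 21.48  4.44]
t 7.85 pos [ 0.4433 -0.0542  0.2444] rot [ 3.14   0.009 -0.023] F [ 0.5  1.2 -1.8] open 0.0359 q6 1.3
turn [-0.     0.009 -0.353] shift now [-59.  216.1  45.2] after turn [-130.4  182.4   44.4] len 228.6 per row after turn [-13.04  18.24   4.44]
```

>>> apply_moves --motion '[{"offset":[0,0,0],"rotation":[0,0.003,-0.118]},{"offset":[0,0,0],"rotation":[0,0.003,-0.118]},{"offset":[0,0,0],"rotation":[0,0.003,-0.118]},{"offset":[-15,20,3],"rotation":[0,0,0]},{"offset":[-15,20,3],"rotation":[0,0,0]},{"offset":[-15,20,3],"rotation":[0,0,0]},{"offset":[-15,20,3],"rotation":[0,0,0]},{"offset":[-15,20,3],"rotation":[0,0,0]},{"offset":[-15,20,3],"rotation":[0,0,0]},{"offset":[-15,20,3],"rotation":[0,0,0]},{"offset":[-12,18,3],"rotation":[0,0,0]},{"offset":[0,0,0],"rotation":[0,0,0]}]'

```text
time: 8.85
tool_pos: [0.3819, -0.2549, 0.2136]
tool_rot: [-3.138, 0.004, 0.346]
contact_force: [-0.4, 1.2, -0.5]
opening: 0.0357
```

```bash
python3 go.py .379 -.269 .13 .33 5
```

```text
t 8.85 pos [ 0.3819 -0.2549  0.2136] rot [-3.138  0.004  0.346] F [-0.4  1.2 -0.5] open 0.0357 q6 0.47
turn [-0.004  0.004  0.016] shift now [-7.2 12.6 83.5] after turn [-7.4 12.4 83.6] len 84.8 per row after turn [-1.47  2.49 16.71]
```

>>> apply_moves --motion '[{"offset":[-2,3,17],"rotation":[0,0.004,0]},{"offset":[-2,3,17],"rotation":[0,0,0]},{"offset":[-1,3,17],"rotation":[0,0,0]},{"offset":[-1,2,17],"rotation":[0,0,0]},{"offset":[0,0,10],"rotation":[0,0,0]},{"offset":[0,0,0],"rotation":[0,0,0]}]'

```text
time: 9.35
tool_pos: [0.3789, -0.2669, 0.1314]
tool_rot: [-3.136, -0.001, 0.341]
contact_force: [-0.2, 0.6, -0.5]
opening: 0.0363
```

```bash
python3 go.py .379 -.269 .079 .33 5;python3 - <<'E'
from cell import *; from h import *
for n in("side","top"):
    p=read_camera(n);u,v=(270,130) if n=="side" else (290,150)
    cv2.imwrite(f"pics/g3{n}.png",cv2.cvtColor(cv2.resize(p["img"][v:v+120,u:u+120],None,fx=4,fy=4),cv2.COLOR_RGB2BGR))
E
```

```text
t 9.35 pos [ 0.3789 -0.2669  0.1314] rot [-3.136e+00 -1.000e-03  3.410e-01] F [-0.2  0.6 -0.5] open 0.0363 q6 0.45
turn [-0.005 -0.001  0.011] shift now [-0.6  2.3 52.4] after turn [-0.6  2.1 52.4] len 52.4 per row after turn [-0.11  0.42 10.48]
```

View pics/g3top.png

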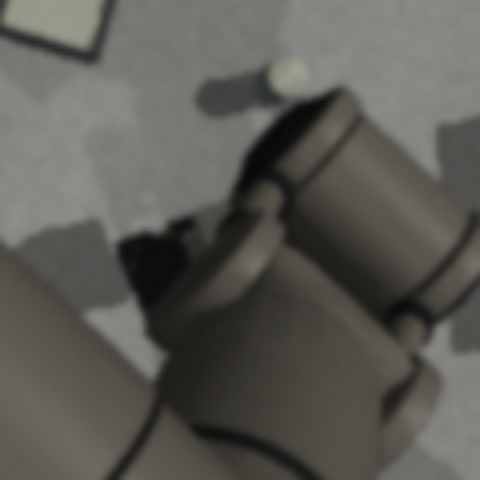

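View pics/g3side.png

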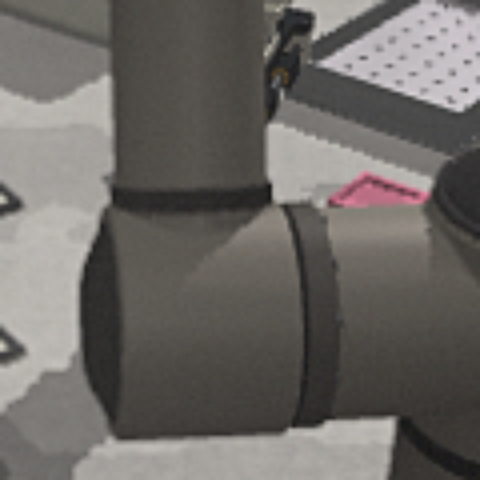

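Both views are blocked by the arm here, so I lower by the numbers: the block's underside is TCP − 74 mm.

>>> apply_moves --motion '[{"offset":[0,2,12],"rotation":[-0.005,0,0.01]},{"offset":[0,0,12],"rotation":[0,0,0]},{"offset":[0,0,10],"rotation":[0,0,0]},{"offset":[0,0,8],"rotation":[0,0,0]},{"offset":[0,0,4],"rotation":[0,0,0]},{"offset":[0,0,0],"rotation":[0,0,0]}]'

```text
time: 9.95
tool_pos: [0.3836, -0.2703, 0.0905]
tool_rot: [3.13, -0.007, 0.333]
contact_force: [0.1, 0.2, -0.8]
opening: 0.036
```

```bash
python3 go.py .379 -.269 .079 .33 5
```

```text
t 9.95 pos [ 0.3836 -0.2703  0.0905] rot [ 3.13  -0.007  0.333] F [ 0.1  0.2 -0.8] open 0.036 q6 0.46
turn [ 0.012 -0.007  0.003] shift now [-4.  -2.9 11.5] after turn [-3.9 -2.8 11.5] len 12.5 per row after turn [-0.78 -0.55  2.31]
```

>>> apply_moves --motion '[{"offset":[-2,-1,2],"rotation":[0.006,-0.003,0]},{"offset":[-2,-1,2],"rotation":[0.006,-0.003,0]},{"offset":[0,0,2],"rotation":[0,0,0]},{"offset":[0,0,0],"rotation":[0,0,0]},{"offset":[0,0,0],"rotation":[0,0,0]}]'

```text
time: 10.37
tool_pos: [0.3796, -0.2703, 0.0859]
tool_rot: [3.14, -0.001, 0.333]
contact_force: [-0.7, -0.2, -0.6]
opening: 0.0364
```

```bash
python3 go.py .379 -.269 .079 .33 5
```

```text
t 10.37 pos [ 0.3796 -0.2703  0.0859] rot [ 3.14e+00 -1.00e-03  3.33e-01] F [-0.7 -0.2 -0.6] open 0.0364 q6 0.45
turn [ 0.001 -0.001  0.003] shift now [-0.1 -1.5  6.9] after turn [-0.1 -1.4  6.9] len 7.0 per row after turn [-0.02 -0.29  1.38]
```

>>> apply_moves --motion '[{"offset":[0,-1,2],"rotation":[0,0,0]},{"offset":[0,0,2],"rotation":[0,0,0]},{"offset":[0,0,2],"rotation":[0,0,0]},{"offset":[0,0,1],"rotation":[0,0,0]},{"offset":[0,0,0],"rotation":[0,0,0]},{"offset":[0,0,0],"rotation":[0,0,0]}]'

```text
time: 10.87
tool_pos: [0.3794, -0.2694, 0.0784]
tool_rot: [3.14, -0.002, 0.333]
contact_force: [0.3, 0.6, 0.0]
opening: 0.0359
```

>>> apply_moves --motion '[{"offset":[0,0,1],"rotation":[0,0,0]},{"offset":[0,0,1],"rotation":[0,0,0]},{"offset":[0,0,0],"rotation":[0,0,0]}]'

```text
time: 11.12
tool_pos: [0.3796, -0.2695, 0.0777]
tool_rot: [3.139, -0.002, 0.333]
contact_force: [-0.6, 0.6, -0.3]
opening: 0.0358
```

Commanded 2 mm, moved 0.7 mm, at the predicted height: the block is seated. I release it, opening partway first.

>>> apply_moves --motion '[{"offset":[0,0,0],"rotation":[0,0,0]},{"offset":[0,0,0],"rotation":[0,0,0]},{"offset":[0,0,0],"rotation":[0,0,0]},{"offset":[0,0,0],"rotation":[0,0,0]},{"offset":[0,0,0],"rotation":[0,0,0]}]' --grip 0

```text
time: 11.53
tool_pos: [0.3799, -0.2698, 0.0778]
tool_rot: [3.138, -0.003, 0.333]
contact_force: [-0.3, -0.4, -0.1]
opening: 0.0647
```

>>> apply_moves --motion '[{"offset":[0,0,-5],"rotation":[0,0,0]},{"offset":[0,0,-10],"rotation":[0,0,0]},{"offset":[0,0,-25],"rotation":[0,0,0]},{"offset":[0,0,-40],"rotation":[0,0,0]},{"offset":[0,0,-40],"rotation":[0,0,0]},{"offset":[0,0,-20],"rotation":[0,0,0]},{"offset":[0,0,0],"rotation":[0,0,0]}]'

```text
time: 12.12
tool_pos: [0.3783, -0.2685, 0.2236]
tool_rot: [-3.139, 0.0, 0.333]
contact_force: [0.4, -0.8, -0.8]
opening: 0.092
```

```bash
python3 go.py .44 -.05 .25 .33 8;python3 go.py .44 -.05 .25 -.04 8
```

```text
t 12.12 pos [ 0.3783 -0.2685  0.2236] rot [-3.139  0.     0.333] F [ 0.4 -0.8 -0.8] open 0.092 q6 0.45
turn [-0.002  0.     0.003] shift now [ 129.7 -186.5  -25.9] after turn [ 129.1 -186.8  -26.4] len 228.6 per row after turn [ 16.14 -23.35  -3.29]
t 12.12 pos [ 0.3783 -0.2685  0.2236] rot [-3.139  0.     0.333] F [ 0.4 -0.8 -0.8] open 0.092 q6 0.45
turn [-0.002  0.     0.373] shift now [ 129.7 -186.5  -25.9] after turn [  52.9 -220.8  -26.4] len 228.6 per row after turn [  6.61 -27.6   -3.29]
```

>>> apply_moves --motion '[{"offset":[16,-23,-3],"rotation":[0,0,0]},{"offset":[16,-23,-3],"rotation":[0,0,0]},{"offset":[16,-23,-3],"rotation":[0,0,0]},{"offset":[16,-23,-3],"rotation":[0,0,0]},{"offset":[16,-23,-3],"rotation":[0,0,0]},{"offset":[16,-23,-3],"rotation":[0,0,0]},{"offset":[16,-23,-3],"rotation":[0,0,0]},{"offset":[16,-23,-3],"rotation":[0,0,0]},{"offset":[0,0,0],"rotation":[0,0,0]}]'

```text
time: 12.87
tool_pos: [0.4396, -0.045, 0.2458]
tool_rot: [-3.14, 0.002, 0.326]
contact_force: [0.1, 0.8, -0.2]
opening: 0.0917
```

```bash
python3 - <<'E'
from cell import *; from h import *
for n in("side","top"):
    p=read_camera(n);u,v=(175,220) if n=="side" else (145,180)
    cv2.imwrite(f"pics/h1{n}.png",cv2.cvtColor(cv2.resize(p["img"][v:v+75,u:u+75],None,fx=8,fy=8,interpolation=cv2.INTER_CUBIC),cv2.COLOR_RGB2BGR))
    cv2.imwrite(f"pics/h1{n}_full.png",cv2.cvtColor(p["img"],cv2.COLOR_RGB2BGR))
    for q in("tin_mid","block_mid"): print(n,q,[(d["score"],d["location"]) for d in tip_of(q,p)])
E
```

```text
side tin_mid [(0.86, [0.3673, 0.2668, 0.0725])]
side block_mid []
top tin_mid [(0.61, [0.3657, 0.2673, 0.0748])]
top block_mid [(0.59, [0.3801, -0.2728, 0.0188])]
```

View pics/h1top.png

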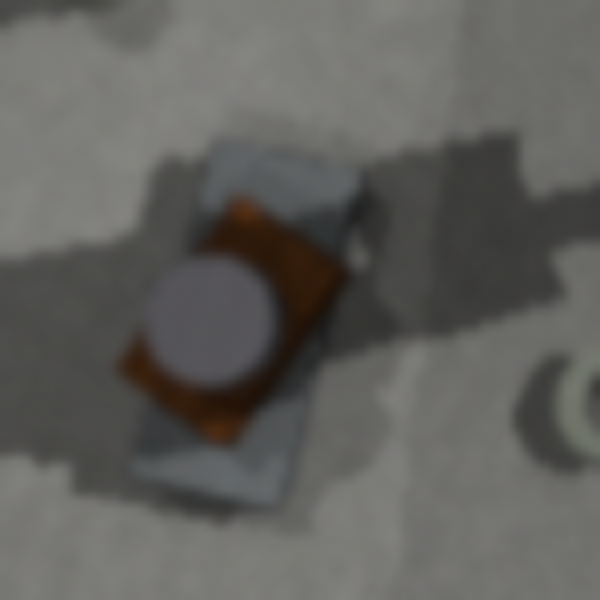

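View pics/h1side.png

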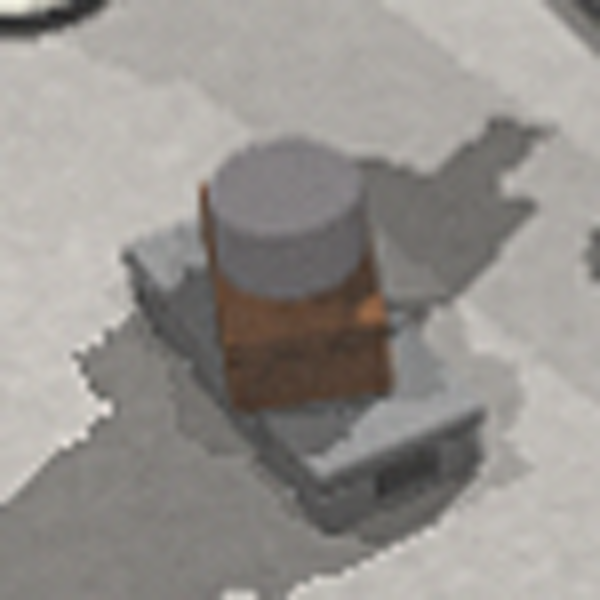

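View pics/h1top_full.png

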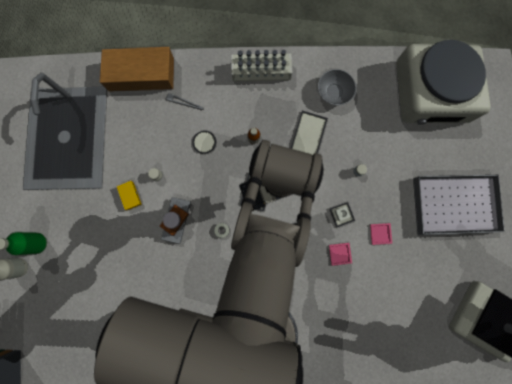

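The block sits centred in the white square stand (342,214). The tin is clear to see, its lid centred at (212,320) in the top crop and (286,187) in the side crop.

```bash
python3 - <<'E'
from cell import *; from h import *
T=lambda x,y:((x+.5)/8-.5+145,(y+.5)/8-.5+180)
S=lambda x,y:((x+.5)/8-.5+175,(y+.5)/8-.5+220)
p=read_camera("top"); s=read_camera("side")
print(ray(p,T(212,320),.086),ray(s,S(286,187),.086))
E
python3 go.py .367 .267 .22 .33 9
```

```text
[[0.36858148 0.26677775 0.086     ]] [[0.3657138  0.27020627 0.086     ]]
t 13.27 pos [ 0.439  -0.0496  0.2458] rot [-3.141e+00  3.000e-03  3.210e-01] F [ 1.2 -0.1  0.1] open 0.0918 q6 0.97
turn [-0.     0.003 -0.009] shift now [  31.6 -323.1   25.8] after turn [  34.5 -322.8   25.8] len 325.7 per row after turn [  3.83 -35.87   2.87]
```

>>> apply_moves --motion '[{"offset":[4,-32,2.5],"rotation":[0,0,0]},{"offset":[4,-32,2.5],"rotation":[0,0,0]},{"offset":[4,-32,2.5],"rotation":[0,0,0]},{"offset":[4,-32,2.5],"rotation":[0,0,0]},{"offset":[4,-32,2.5],"rotation":[0,0,0]},{"offset":[4,-32,2.5],"rotation":[0,0,0]},{"offset":[4,-32,2.5],"rotation":[0,0,0]},{"offset":[3,-32,2.5],"rotation":[0,0,0]},{"offset":[3,-32,2.5],"rotation":[0,0,0]},{"offset":[0,-32,2.5],"rotation":[0,0,0]},{"offset":[0,0,0],"rotation":[0,0,0]},{"offset":[0,0,0],"rotation":[0,0,0]}]'

```text
time: 14.27
tool_pos: [0.3738, 0.2702, 0.2189]
tool_rot: [3.139, -0.002, 0.299]
contact_force: [-0.1, -1.1, -0.3]
opening: 0.0918
```

```bash
python3 go.py .367 .268 .16 .33 4
```

```text
t 14.27 pos [0.3738 0.2702 0.2189] rot [ 3.139e+00 -2.000e-03  2.990e-01] F [-0.1 -1.1 -0.3] open 0.0918 q6 1.73
turn [ 0.002 -0.002 -0.031] shift now [-7.3 -0.  58.9] after turn [-7.2 -0.1 58.9] len 59.4 per row after turn [-1.8  -0.03 14.73]
```

>>> apply_moves --motion '[{"offset":[-2,0,15],"rotation":[0,0,0]},{"offset":[-2,0,15],"rotation":[0,0,0]},{"offset":[-2,0,15],"rotation":[0,0,0]},{"offset":[-1,0,12],"rotation":[0,0,0]},{"offset":[0,0,0],"rotation":[0,0,0]},{"offset":[0,0,0],"rotation":[0,0,0]}]'

```text
time: 14.77
tool_pos: [0.3707, 0.2628, 0.161]
tool_rot: [3.139, -0.005, 0.292]
contact_force: [0.0, -0.8, 0.4]
opening: 0.0917
```

```bash
python3 go.py .367 .268 .132 .30 5
```

```text
t 14.77 pos [0.3707 0.2628 0.161 ] rot [ 3.139 -0.005  0.292] F [ 0.  -0.8  0.4] open 0.0917 q6 1.73
turn [ 0.003 -0.005 -0.008] shift now [-2.2 -6.1 29. ] after turn [-2. -6. 29.] len 29.7 per row after turn [-0.4  -1.21  5.8 ]
```

>>> apply_moves --motion '[{"offset":[-2,-3,0],"rotation":[0.003,-0.005,0]},{"offset":[0,-3,5],"rotation":[0,0,0]},{"offset":[0,0,8],"rotation":[0,0,0]},{"offset":[0,0,8],"rotation":[0,0,0]},{"offset":[0,0,5],"rotation":[0,0,0]},{"offset":[0,0,0],"rotation":[0,0,0]}]'

```text
time: 15.27
tool_pos: [0.3692, 0.2676, 0.1352]
tool_rot: [-3.14, -0.005, 0.289]
contact_force: [0.2, -0.4, 0.4]
opening: 0.092
```

```bash
python3 go.py .367 .268 .132 .30 5
```

```text
t 15.27 pos [0.3692 0.2676 0.1352] rot [-3.14  -0.005  0.289] F [ 0.2 -0.4  0.4] open 0.092 q6 1.74
turn [-0.001 -0.005 -0.011] shift now [-2.  -1.   3.2] after turn [-2.  -1.   3.2] len 4.0 per row after turn [-0.4  -0.21  0.65]
```

>>> apply_moves --motion '[{"offset":[-2,-1,2],"rotation":[0,-0.005,0]},{"offset":[0,0,1],"rotation":[0,0,0]},{"offset":[0,0,0],"rotation":[0,0,0]}]'

```text
time: 15.52
tool_pos: [0.3666, 0.2681, 0.1314]
tool_rot: [-3.141, 0.002, 0.289]
contact_force: [0.4, -0.6, 0.0]
opening: 0.0912
```

>>> apply_moves --motion '[{"offset":[0,0,0],"rotation":[0,0,0]},{"offset":[0,0,0],"rotation":[0,0,0]},{"offset":[0,0,0],"rotation":[0,0,0]},{"offset":[0,0,0],"rotation":[0,0,0]},{"offset":[0,0,0],"rotation":[0,0,0]},{"offset":[0,0,0],"rotation":[0,0,0]},{"offset":[0,0,0],"rotation":[0,0,0]}]' --grip 1 --grip_force 12

```text
time: 16.1
tool_pos: [0.3669, 0.2683, 0.1321]
tool_rot: [-3.141, 0.0, 0.289]
contact_force: [-0.4, -0.0, 0.5]
opening: 0.0496
```

Gripped at 50 mm, the tin's diameter. I lift it.

>>> apply_moves --motion '[{"offset":[0,0,-4],"rotation":[0,0,0]},{"offset":[0,0,-8],"rotation":[0,0,0]},{"offset":[0,0,-16],"rotation":[0,0,0]},{"offset":[0,0,-25],"rotation":[0,0,0]},{"offset":[0,0,-25],"rotation":[0,0,0]},{"offset":[0,0,-12],"rotation":[0,0,0]}]'

```text
time: 16.6
tool_pos: [0.3651, 0.2672, 0.2248]
tool_rot: [3.141, 0.009, 0.289]
contact_force: [0.3, 0.6, -0.8]
opening: 0.0493
```

```bash
python3 go.py .631 .178 .19 .289 12; python3 - <<'E'
from cell import *; from h import *
p=read_camera("side");u,v=(150,140)
cv2.imwrite(f"pics/g4.png",cv2.cvtColor(cv2.resize(p["img"][v:v+150,u:u+150],None,fx=4,fy=4),cv2.COLOR_RGB2BGR))
E
```

```text
t 16.6 pos [0.3651 0.2672 0.2248] rot [3.141 0.009 0.289] F [ 0.3  0.6 -0.8] open 0.0493 q6 1.74
turn [0.    0.009 0.   ] shift now [229.8 161.3  32.8] after turn [229.5 161.3  34.8] len 282.6 per row after turn [19.12 13.44  2.9 ]
```

View pics/g4.png

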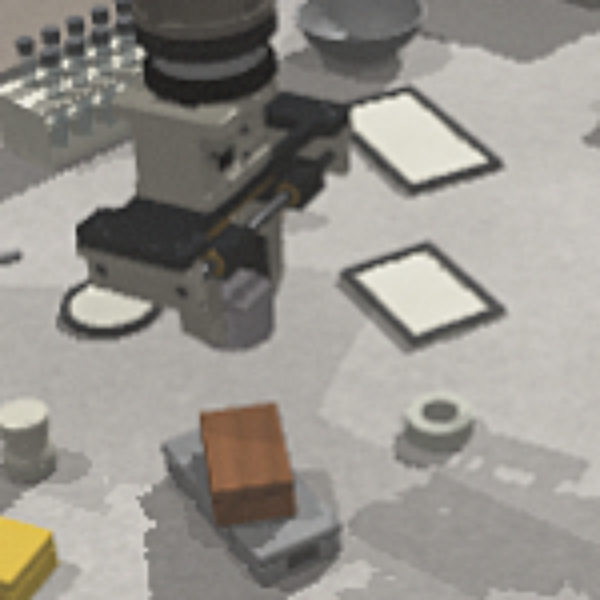

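The tin is held at crop pixel (240,310) and the slide box has not moved. Next, the round stand.

>>> apply_moves --motion '[{"offset":[20,14,2],"rotation":[0,0.009,0]},{"offset":[20,14,2],"rotation":[0,0,0]},{"offset":[20,14,2],"rotation":[0,0,0]},{"offset":[20,14,2],"rotation":[0,0,0]},{"offset":[20,14,2],"rotation":[0,0,0]},{"offset":[20,14,2],"rotation":[0,0,0]},{"offset":[20,14,2],"rotation":[0,0,0]},{"offset":[20,14,2],"rotation":[0,0,0]},{"offset":[20,14,2],"rotation":[0,0,0]},{"offset":[20,14,2],"rotation":[0,0,0]},{"offset":[20,14,2],"rotation":[0,0,0]},{"offset":[0,0,0],"rotation":[0,0,0]}]'

```text
time: 17.65
tool_pos: [0.6286, 0.1784, 0.203]
tool_rot: [-3.14, -0.002, 0.292]
contact_force: [-1.2, -0.0, -1.4]
opening: 0.0501
```

```bash
python3 go.py .631 .178 .12 .3 5
```

```text
t 17.65 pos [0.6286 0.1784 0.203 ] rot [-3.14e+00 -2.00e-03  2.92e-01] F [-1.2 -0.  -1.4] open 0.0501 q6 1.44
turn [-0.001 -0.002 -0.008] shift now [ 2.1  1.2 83. ] after turn [ 2.2  1.1 83. ] len 83.0 per row after turn [ 0.44  0.22 16.59]
```

>>> apply_moves --motion '[{"offset":[1,0,15],"rotation":[0,0,0]},{"offset":[1,0,15],"rotation":[0,0,0]},{"offset":[0,0,15],"rotation":[0,0,0]},{"offset":[0,0,15],"rotation":[0,0,0]},{"offset":[0,0,15],"rotation":[0,0,0]},{"offset":[0,0,10],"rotation":[0,0,0]},{"offset":[0,0,0],"rotation":[0,0,0]}]'

```text
time: 18.23
tool_pos: [0.6281, 0.1787, 0.1117]
tool_rot: [-3.139, 0.004, 0.29]
contact_force: [-0.5, -0.1, -0.5]
opening: 0.0496
```

```bash
python3 go.py .631 .178 .09 .3 5
```

```text
t 18.23 pos [0.6281 0.1787 0.1117] rot [-3.139  0.004  0.29 ] F [-0.5 -0.1 -0.5] open 0.0496 q6 1.44
turn [-0.003  0.004 -0.01 ] shift now [ 2.7  1.6 21.7] after turn [ 2.6  1.5 21.7] len 21.9 per row after turn [0.52 0.31 4.34]
```

>>> apply_moves --motion '[{"offset":[2,1,4],"rotation":[0,0.004,0]},{"offset":[1,1,6],"rotation":[0,0,0]},{"offset":[0,0,6],"rotation":[0,0,0]},{"offset":[0,0,4],"rotation":[0,0,0]},{"offset":[0,0,0],"rotation":[0,0,0]},{"offset":[0,0,0],"rotation":[0,0,0]}]'

```text
time: 18.73
tool_pos: [0.6322, 0.1782, 0.092]
tool_rot: [-3.139, -0.003, 0.291]
contact_force: [0.8, 0.1, -1.8]
opening: 0.0497
```

```bash
python3 go.py .631 .178 .079 .3 5;python3 - <<'E'
from cell import *; from h import *
p=read_camera("side");u,v=(110,130)
cv2.imwrite(f"pics/g5.png",cv2.cvtColor(cv2.resize(p["img"][v:v+120,u:u+130],None,fx=5,fy=5),cv2.COLOR_RGB2BGR))
E
```

```text
t 18.73 pos [0.6322 0.1782 0.092 ] rot [-3.139e+00 -3.000e-03  2.910e-01] F [ 0.8  0.1 -1.8] open 0.0497 q6 1.44
turn [-0.003 -0.003 -0.009] shift now [-1.3 -0.1 13. ] after turn [-1.2 -0.2 13. ] len 13.0 per row after turn [-0.24 -0.04  2.59]
```

View pics/g5.png

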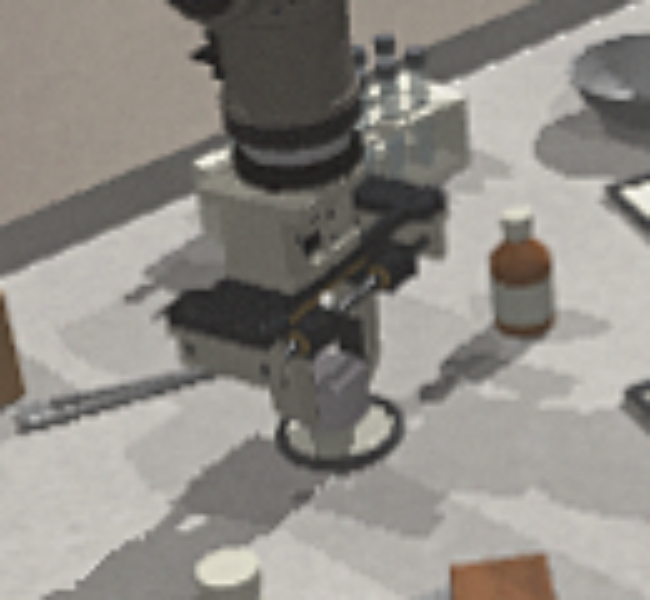

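The tin hovers over the round stand (340,430 in the crop), well clear of the bottle at (522,285). I lower it.

>>> apply_moves --motion '[{"offset":[-1,0,3],"rotation":[0,0,0]},{"offset":[0,0,3],"rotation":[0,0,0]},{"offset":[0,0,3],"rotation":[0,0,0]},{"offset":[0,0,2],"rotation":[0,0,0]},{"offset":[0,0,1],"rotation":[0,0,0]},{"offset":[0,0,0],"rotation":[0,0,0]}]'

```text
time: 19.28
tool_pos: [0.6317, 0.178, 0.0799]
tool_rot: [-3.139, -0.005, 0.291]
contact_force: [0.0, 0.0, -0.5]
opening: 0.0498
```

>>> apply_moves --motion '[{"offset":[0,0,1],"rotation":[0,0,0]},{"offset":[0,0,0],"rotation":[0,0,0]}]'

```text
time: 19.45
tool_pos: [0.6317, 0.178, 0.0788]
tool_rot: [-3.139, -0.005, 0.291]
contact_force: [0.5, 0.9, -1.2]
opening: 0.0498
```

```bash
python3 go.py .631 .178 .079 .3 5
```

```text
t 19.45 pos [0.6317 0.178  0.0788] rot [-3.139 -0.005  0.291] F [ 0.5  0.9 -1.2] open 0.0498 q6 1.43
turn [-0.002 -0.005 -0.009] shift now [-0.6 -0.2 -0.2] after turn [-0.6 -0.2 -0.2] len 0.7 per row after turn [-0.13 -0.03 -0.05]
```

>>> apply_moves --motion '[{"offset":[0,0,1],"rotation":[0,-0.005,0]},{"offset":[0,0,1],"rotation":[0,0,0]},{"offset":[0,0,0],"rotation":[0,0,0]}]'

```text
time: 19.7
tool_pos: [0.632, 0.1781, 0.0785]
tool_rot: [-3.139, -0.0, 0.291]
contact_force: [0.5, 0.4, -0.4]
opening: 0.0497
```

Seated: it barely moved when pushed. Release.

>>> apply_moves --motion '[{"offset":[0,0,0],"rotation":[0,0,0]},{"offset":[0,0,0],"rotation":[0,0,0]},{"offset":[0,0,0],"rotation":[0,0,0]},{"offset":[0,0,0],"rotation":[0,0,0]},{"offset":[0,0,0],"rotation":[0,0,0]}]' --grip 0

```text
time: 20.12
tool_pos: [0.6326, 0.1783, 0.0791]
tool_rot: [-3.14, -0.002, 0.291]
contact_force: [-0.8, -1.0, -0.5]
opening: 0.0785
```

>>> apply_moves --motion '[{"offset":[0,0,-5],"rotation":[0,0,0]},{"offset":[0,0,-10],"rotation":[0,0,0]},{"offset":[0,0,-25],"rotation":[0,0,0]},{"offset":[0,0,-35],"rotation":[0,0,0]},{"offset":[0,0,-35],"rotation":[0,0,0]},{"offset":[0,0,-10],"rotation":[0,0,0]},{"offset":[0,0,0],"rotation":[0,0,0]}]'

```text
time: 20.7
tool_pos: [0.6316, 0.1778, 0.2063]
tool_rot: [-3.139, 0.001, 0.291]
contact_force: [0.3, 0.0, -0.5]
opening: 0.0922
```

```bash
cat > fit2.py <<'E'
from cell import *; from h import *
p=read_camera("top"); s=read_camera("side")
for n,c,u,v in(("s",s,175,220),("t",p,145,180)):
    cv2.imwrite(f"pics/i1{n}.png",cv2.cvtColor(cv2.resize(c["img"][v:v+75,u:u+75],None,fx=8,fy=8,interpolation=cv2.INTER_CUBIC),cv2.COLOR_RGB2BGR))
u,v=(110,130); cv2.imwrite("pics/i1r.png",cv2.cvtColor(cv2.resize(s["img"][v:v+120,u:u+130],None,fx=4,fy=4),cv2.COLOR_RGB2BGR))
for n,c in(("top",p),("side",s)):
    for q in("slidebox_mid","tin_mid"): print(n,q,[(d["score"],d["location"]) for d in tip_of(q,c)])
E
python3 fit2.py; python3 go.py .37 .268 .18 -.565 10
```

```text
top slidebox_mid [(0.86, [0.4513, 0.4253, 0.0123])]
top tin_mid []
side slidebox_mid [(0.8, [0.3677, 0.2707, 0.0427]), (0.58, [0.4532, 0.4241, 0.0149])]
side tin_mid [(0.55, [0.6434, 0.01, 0.0376]), (0.52, [0.6314, 0.1806, 0.0162])]
t 21.0 pos [0.6299 0.1775 0.2004] rot [-3.138  0.011  0.291] F [-0.3 -0.2 -0.4] open 0.092 q6 1.44
turn [0.001 0.011 0.856] shift now [-222.8 -161.2   23.3] after turn [-268.    62.7   20.4] len 276.0 per row after turn [-26.8    6.27   2.04]
```

View pics/i1s.png

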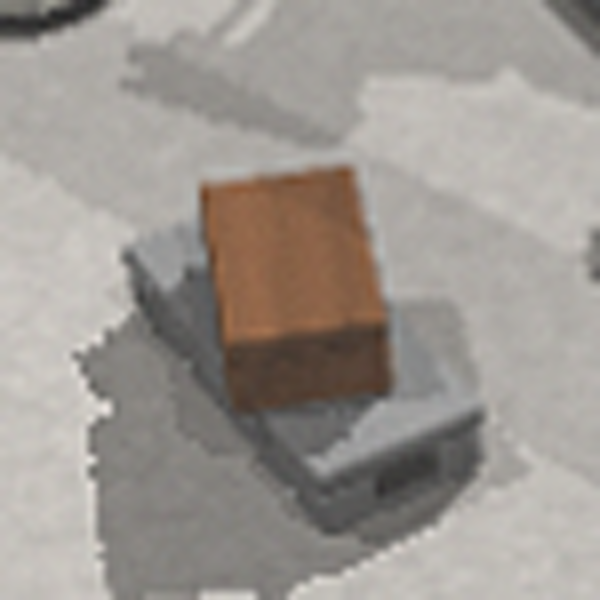

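View pics/i1t.png

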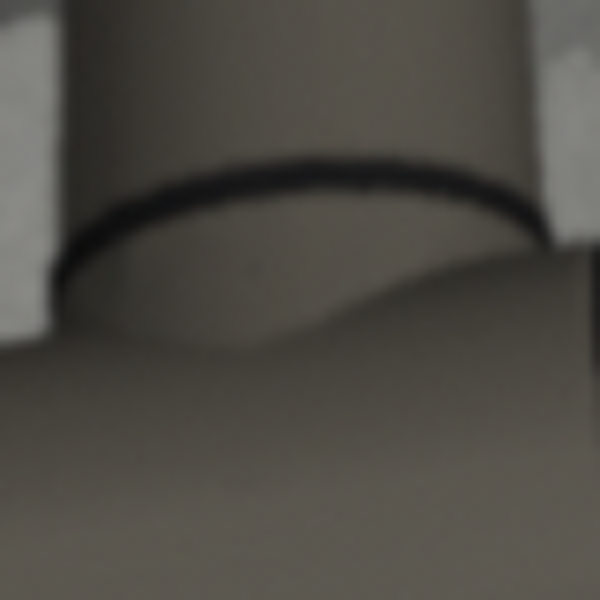

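View pics/i1r.png

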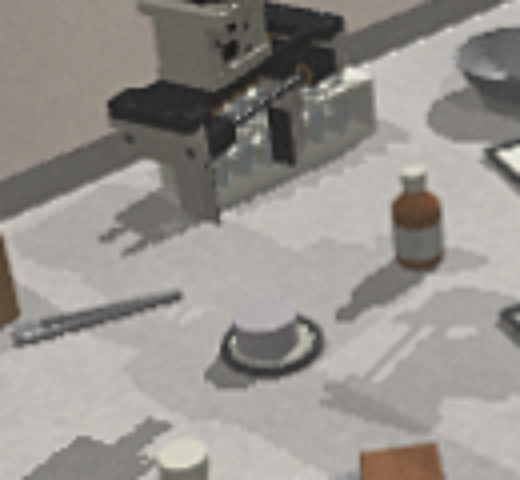

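The tin sits flat in the round stand. The slide box top corners in the side crop are (203,185), (352,168), (388,322) and (225,345).

```bash
python3 - <<'E'
from cell import *; from h import *
s=read_camera("side")
S=lambda x,y:((x+.5)/8-.5+175,(y+.5)/8-.5+220)
C=ray(s,[S(203,185),S(352,168),S(388,322),S(225,345)],.058)[:,:2]
print(C,C.mean(0)); e=[C[i]-C[(i+1)%4] for i in range(4)]
for v in e: print(np.linalg.norm(v),np.arctan2(v[1],v[0]))
E
python3 go.py .37 .268 .18 -.565 10
```

```text
[[0.41559921 0.26513443]
 [0.38550672 0.22604762]
 [0.3192725  0.27213142]
 [0.34899651 0.31361929]] [0.36734374 0.26923319]
0.0493288635935689 0.9146877398610125
0.08068884387117989 -0.607881536246988
0.05103685225529971 -2.1924779939705337
0.08238142733549375 2.5123395824212
t 21.05 pos [0.63   0.1775 0.2004] rot [-3.138  0.01   0.291] F [-0.1 -0.2  0. ] open 0.0917 q6 1.44
turn [0.001 0.011 0.856] shift now [-222.9 -161.2   23.3] after turn [-268.1   62.8   20.4] len 276.1 per row after turn [-26.81   6.28   2.04]
```

>>> apply_moves --motion '[{"offset":[0,0,0],"rotation":[0,0.01,0.11]},{"offset":[0,0,0],"rotation":[0,0,0.11]},{"offset":[0,0,0],"rotation":[0,0,0.11]},{"offset":[0,0,0],"rotation":[0,0,0.11]},{"offset":[0,0,0],"rotation":[0,0,0.11]},{"offset":[0,0,0],"rotation":[0,0,0.11]},{"offset":[0,0,0],"rotation":[0,0,0.11]},{"offset":[0,0,0],"rotation":[0,0,0.11]},{"offset":[0,0,0],"rotation":[0,0,0]}]'

```text
time: 21.8
tool_pos: [0.6269, 0.1769, 0.1888]
tool_rot: [3.13, 0.016, -0.632]
contact_force: [-0.2, -0.9, -0.0]
opening: 0.0917
```

```bash
python3 go.py .369 .269 .18 -.6 10
```

```text
t 21.8 pos [0.6269 0.1769 0.1888] rot [ 3.13   0.016 -0.632] F [-0.2 -0.9 -0. ] open 0.0917 q6 2.36
turn [ 0.012  0.016 -0.032] shift now [-262.3   77.9   14. ] after turn [-264.8   69.6    8.8] len 274.0 per row after turn [-26.48   6.96   0.88]
```

>>> apply_moves --motion '[{"offset":[0,0,0],"rotation":[0.012,0.016,-0.03]},{"offset":[-27,7,0],"rotation":[0,0,0]},{"offset":[-27,7,0],"rotation":[0,0,0]},{"offset":[-27,7,0],"rotation":[0,0,0]},{"offset":[-27,7,0],"rotation":[0,0,0]},{"offset":[-27,7,0],"rotation":[0,0,0]},{"offset":[-27,7,0],"rotation":[0,0,0]},{"offset":[-27,7,0],"rotation":[0,0,0]},{"offset":[-27,7,0],"rotation":[0,0,0]},{"offset":[-27,7,0],"rotation":[0,0,0]},{"offset":[-22,6,0],"rotation":[0,0,0]},{"offset":[0,0,0],"rotation":[0,0,0]}]'

```text
time: 22.8
tool_pos: [0.3535, 0.2648, 0.18]
tool_rot: [3.131, 0.009, -0.559]
contact_force: [-0.5, -0.5, -0.1]
opening: 0.0919
```

```bash
python3 go.py .369 .269 .13 -.6 4
```

```text
t 22.8 pos [0.3535 0.2648 0.18  ] rot [ 3.131  0.009 -0.559] F [-0.5 -0.5 -0.1] open 0.0919 q6 2.6
turn [0.011 0.009 0.041] shift now [ 11.4 -12.3  49.7] after turn [ 10.5 -12.2  50. ] len 52.5 per row after turn [ 2.62 -3.05 12.49]
```

>>> apply_moves --motion '[{"offset":[5,-6,0],"rotation":[0.011,0.009,0.04]},{"offset":[5,-6,10],"rotation":[0,0,0]},{"offset":[0,0,12],"rotation":[0,0,0]},{"offset":[0,0,12],"rotation":[0,0,0]},{"offset":[0,0,10],"rotation":[0,0,0]},{"offset":[0,0,0],"rotation":[0,0,0]}]'

```text
time: 23.3
tool_pos: [0.3696, 0.2702, 0.1337]
tool_rot: [-3.141, -0.002, -0.577]
contact_force: [-0.7, -0.4, -0.1]
opening: 0.0918
```

```bash
python3 go.py .369 .269 .102 -.6 4
```

```text
t 23.3 pos [0.3696 0.2702 0.1337] rot [-3.141e+00 -2.000e-03 -5.770e-01] F [-0.7 -0.4 -0.1] open 0.0918 q6 2.61
turn [-0.001 -0.002  0.023] shift now [ 0.1  1.4 31.7] after turn [ 0.2  1.4 31.7] len 31.7 per row after turn [0.05 0.34 7.92]
```

>>> apply_moves --motion '[{"offset":[0,1,8],"rotation":[0,0,0.02]},{"offset":[0,0,8],"rotation":[0,0,0]},{"offset":[0,0,8],"rotation":[0,0,0]},{"offset":[0,0,6],"rotation":[0,0,0]},{"offset":[0,0,0],"rotation":[0,0,0]},{"offset":[0,0,0],"rotation":[0,0,0]}]'

```text
time: 23.8
tool_pos: [0.3704, 0.269, 0.1007]
tool_rot: [-3.141, -0.002, -0.595]
contact_force: [0.8, 0.3, 0.2]
opening: 0.0919
```

```bash
python3 go.py .369 .269 .102 -.6 4
```

```text
t 23.8 pos [0.3704 0.269  0.1007] rot [-3.141e+00 -2.000e-03 -5.950e-01] F [0.8 0.3 0.2] open 0.0919 q6 2.63
turn [-0.001 -0.002  0.005] shift now [-1.1  0.8 -1.3] after turn [-1.1  0.8 -1.3] len 1.9 per row after turn [-0.28  0.2  -0.32]
```

>>> apply_moves --motion '[{"offset":[-1,0,-1],"rotation":[0,0,0]},{"offset":[0,0,0],"rotation":[0,0,0]},{"offset":[0,0,0],"rotation":[0,0,0]},{"offset":[0,0,0],"rotation":[0,0,0]},{"offset":[0,0,0],"rotation":[0,0,0]},{"offset":[0,0,0],"rotation":[0,0,0]},{"offset":[0,0,0],"rotation":[0,0,0]},{"offset":[0,0,0],"rotation":[0,0,0]}]' --grip 1 --grip_force 15

```text
time: 24.47
tool_pos: [0.3699, 0.27, 0.1031]
tool_rot: [-3.139, -0.003, -0.594]
contact_force: [0.6, -0.3, -2.0]
opening: 0.0518
```

>>> apply_moves --motion '[{"offset":[0,0,-4],"rotation":[0,0,0]},{"offset":[0,0,-8],"rotation":[0,0,0]},{"offset":[0,0,-16],"rotation":[0,0,0]},{"offset":[0,0,-25],"rotation":[0,0,0]},{"offset":[0,0,-25],"rotation":[0,0,0]},{"offset":[0,0,-12],"rotation":[0,0,0]}]'

```text
time: 24.97
tool_pos: [0.3675, 0.2689, 0.1957]
tool_rot: [3.137, 0.002, -0.594]
contact_force: [1.2, 0.4, -1.1]
opening: 0.052
```

```bash
python3 go.py .461 .009 .17 -.59 9; python3 - <<'E'
from cell import *; from h import *
p=read_camera("side");u,v=(150,140)
cv2.imwrite(f"pics/g6.png",cv2.cvtColor(cv2.resize(p["img"][v:v+150,u:u+150],None,fx=4,fy=4),cv2.COLOR_RGB2BGR))
E
```

```text
t 24.97 pos [0.3675 0.2689 0.1957] rot [ 3.137e+00  2.000e-03 -5.940e-01] F [ 1.2  0.4 -1.1] open 0.052 q6 2.63
turn [ 0.005  0.002 -0.004] shift now [223.  162.9  26.2] after turn [222.3 164.   25.7] len 277.4 per row after turn [24.7  18.22  2.86]
```

View pics/g6.png

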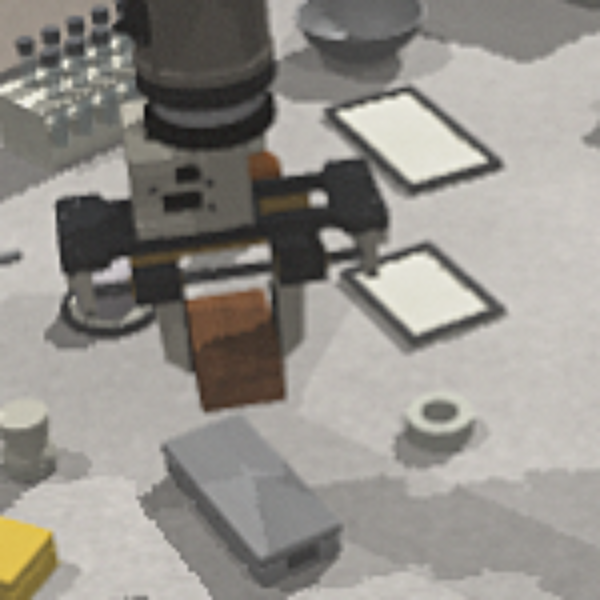

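The box is held level at crop pixel (240,350) and the case underneath is undisturbed.

>>> apply_moves --motion '[{"offset":[25,18,0],"rotation":[0,0,0]},{"offset":[25,18,0],"rotation":[0,0,0]},{"offset":[25,18,0],"rotation":[0,0,0]},{"offset":[25,18,0],"rotation":[0,0,0]},{"offset":[25,18,0],"rotation":[0,0,0]},{"offset":[25,18,0],"rotation":[0,0,0]},{"offset":[25,18,0],"rotation":[0,0,0]},{"offset":[25,18,0],"rotation":[0,0,-0.1]},{"offset":[0,0,0],"rotation":[0,0,-0.1]},{"offset":[0,0,0],"rotation":[0,0,-0.1]},{"offset":[0,0,0],"rotation":[0,0,0]}]'

```text
time: 25.93
tool_pos: [0.4567, 0.0275, 0.199]
tool_rot: [-3.14, -0.005, -0.278]
contact_force: [-0.4, -0.2, -1.4]
opening: 0.0519
```

```bash
python3 go.py .461 .009 .13 -.288 4
```

```text
t 25.93 pos [0.4567 0.0275 0.199 ] rot [-3.14  -0.005 -0.278] F [-0.4 -0.2 -1.4] open 0.0519 q6 1.74
turn [-0.002 -0.005  0.01 ] shift now [ 8.9 16.8 69. ] after turn [ 9.4 16.5 69. ] len 71.5 per row after turn [ 2.35  4.13 17.24]
```

>>> apply_moves --motion '[{"offset":[5,8,5],"rotation":[0,-0.005,0.01]},{"offset":[4,8,15],"rotation":[0,0,0]},{"offset":[0,0,17],"rotation":[0,0,0]},{"offset":[0,0,17],"rotation":[0,0,0]},{"offset":[0,0,12],"rotation":[0,0,0]},{"offset":[0,0,0],"rotation":[0,0,0]}]'

```text
time: 26.43
tool_pos: [0.4613, 0.0081, 0.1295]
tool_rot: [-3.139, -0.0, -0.307]
contact_force: [-0.5, 0.2, -0.5]
opening: 0.0521
```

```bash
python3 go.py .461 .009 .09 -.288 4
```

```text
t 26.43 pos [0.4613 0.0081 0.1295] rot [-3.139 -0.    -0.307] F [-0.5  0.2 -0.5] open 0.0521 q6 1.73
turn [-0.002 -0.    -0.019] shift now [-0.6 -0.7 39.5] after turn [-0.6 -0.8 39.5] len 39.5 per row after turn [-0.14 -0.2   9.88]
```

>>> apply_moves --motion '[{"offset":[0,-1,8],"rotation":[-0.002,0,-0.02]},{"offset":[0,0,10],"rotation":[0,0,0]},{"offset":[0,0,10],"rotation":[0,0,0]},{"offset":[0,0,7],"rotation":[0,0,0]},{"offset":[0,0,3],"rotation":[0,0,0]},{"offset":[0,0,0],"rotation":[0,0,0]}]'

```text
time: 26.93
tool_pos: [0.4627, 0.0094, 0.0899]
tool_rot: [3.141, -0.002, -0.288]
contact_force: [-0.0, 0.6, -0.9]
opening: 0.0519
```

```bash
python3 go.py .461 .009 .08 -.288 4;python3 - <<'E'
from cell import *; from h import *
p=read_camera("side");u,v=(190,150)
cv2.imwrite(f"pics/g7.png",cv2.cvtColor(cv2.resize(p["img"][v:v+100,u:u+130],None,fx=5,fy=5),cv2.COLOR_RGB2BGR))
E
```

```text
t 26.93 pos [0.4627 0.0094 0.0899] rot [ 3.141e+00 -2.000e-03 -2.880e-01] F [-0.   0.6 -0.9] open 0.0519 q6 1.71
turn [ 0.    -0.002 -0.   ] shift now [-1.6  0.9  9.9] after turn [-1.6  0.9  9.9] len 10.0 per row after turn [-0.39  0.21  2.46]
```

View pics/g7.png

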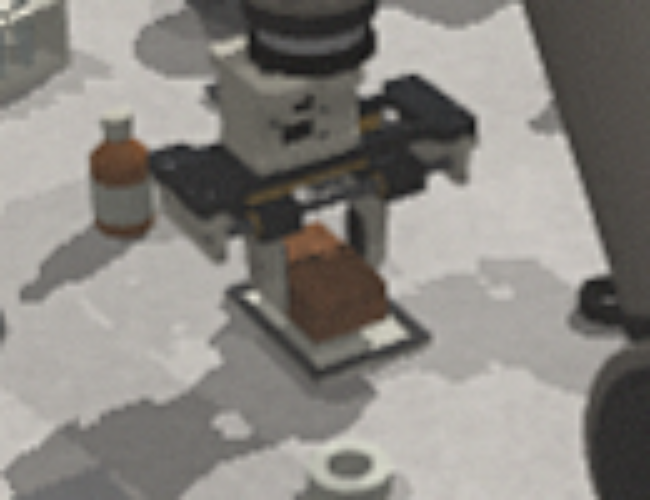

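The box hovers aligned inside the lip; its near edge is at crop pixel (340,320) and the lip corner at (320,378). I lower it.

>>> apply_moves --motion '[{"offset":[-1,1,3],"rotation":[0,0,0]},{"offset":[0,0,3],"rotation":[0,0,0]},{"offset":[0,0,2],"rotation":[0,0,0]},{"offset":[0,0,1],"rotation":[0,0,0]},{"offset":[0,0,0],"rotation":[0,0,0]}]'

```text
time: 27.4
tool_pos: [0.4626, 0.0085, 0.0819]
tool_rot: [-3.141, -0.006, -0.288]
contact_force: [-0.4, -0.7, -1.0]
opening: 0.052
```

>>> apply_moves --motion '[{"offset":[0,0,1],"rotation":[0,0,0]},{"offset":[0,0,1],"rotation":[0,0,0]},{"offset":[0,0,0],"rotation":[0,0,0]}]'

```text
time: 27.65
tool_pos: [0.4628, 0.0084, 0.08]
tool_rot: [-3.141, -0.007, -0.288]
contact_force: [-0.3, -0.0, -0.2]
opening: 0.0522
```

>>> apply_moves --motion '[{"offset":[0,0,1],"rotation":[0,0,0]},{"offset":[0,0,0],"rotation":[0,0,0]}]'

```text
time: 27.82
tool_pos: [0.463, 0.0084, 0.0792]
tool_rot: [-3.141, -0.007, -0.288]
contact_force: [0.1, 0.4, -1.4]
opening: 0.052
```

>>> apply_moves --motion '[{"offset":[-1,0,1],"rotation":[0,-0.007,0]},{"offset":[0,0,1],"rotation":[0,0,0]},{"offset":[0,0,0],"rotation":[0,0,0]}]'

```text
time: 28.07
tool_pos: [0.4632, 0.0084, 0.0794]
tool_rot: [-3.141, -0.003, -0.288]
contact_force: [0.0, -0.8, -2.7]
opening: 0.0518
```

Seated: no further travel. Release and go back up.

>>> apply_moves --motion '[{"offset":[0,0,0],"rotation":[0,0,0]},{"offset":[0,0,0],"rotation":[0,0,0]},{"offset":[0,0,0],"rotation":[0,0,0]},{"offset":[0,0,0],"rotation":[0,0,0]},{"offset":[0,0,0],"rotation":[0,0,0]}]' --grip 0

```text
time: 28.48
tool_pos: [0.4635, 0.0083, 0.0795]
tool_rot: [-3.141, -0.004, -0.288]
contact_force: [-0.1, 0.5, 0.5]
opening: 0.0803
```

>>> apply_moves --motion '[{"offset":[0,0,-5],"rotation":[0,0,0]},{"offset":[0,0,-10],"rotation":[0,0,0]},{"offset":[0,0,-25],"rotation":[0,0,0]},{"offset":[0,0,-35],"rotation":[0,0,0]},{"offset":[0,0,-20],"rotation":[0,0,0]},{"offset":[0,0,0],"rotation":[0,0,0]}]'

```text
time: 28.98
tool_pos: [0.462, 0.0085, 0.1778]
tool_rot: [-3.142, 0.002, -0.288]
contact_force: [0.3, 0.2, 0.2]
opening: 0.0918
```

```bash
sed -i 's/i1/i2/g; s/"tin_mid"/"case_mid"/; s/(110,130)/(190,130)/' fit2.py; python3 fit2.py; python3 go.py .368 .267 .15 -.265 8
```

```text
top slidebox_mid [(0.69, [0.4638, 0.0109, 0.0181]), (0.57, [0.4535, 0.425, 0.0099]), (0.47, [0.6371, -0.1693, 0.0024]), (0.28, [0.6395, 0.0116, 0.0405])]
top case_mid [(0.61, [0.3672, 0.2686, 0.0164])]
side slidebox_mid [(0.89, [0.455, 0.4247, 0.0131]), (0.6, [0.4617, 0.009, 0.0187]), (0.53, [0.6345, 0.1771, 0.0185])]
side case_mid [(0.62, [0.3683, 0.2658, 0.0147])]
t 29.28 pos [0.4597 0.0088 0.1729] rot [ 3.14   0.011 -0.288] F [ 0.1 -0.1  0.3] open 0.0918 q6 1.71
turn [ 0.001  0.011 -0.023] shift now [-161.1 -221.5   24.4] after turn [-156.1 -225.2   22.9] len 275.0 per row after turn [-19.52 -28.15   2.86]
```

View pics/i2s.png

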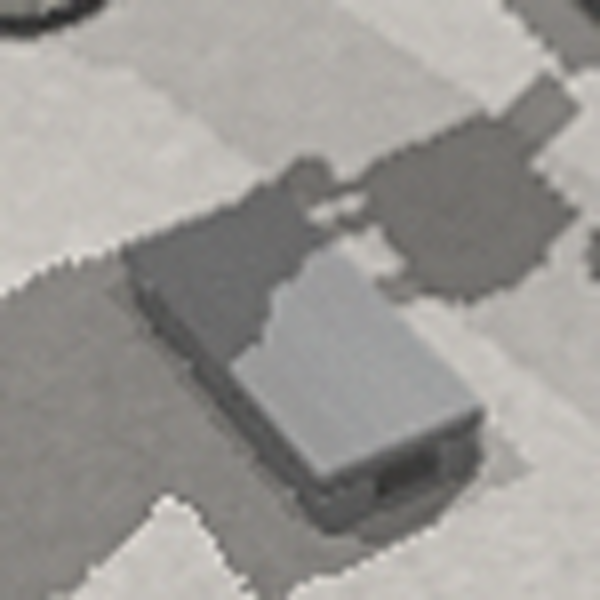

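View pics/i2t.png

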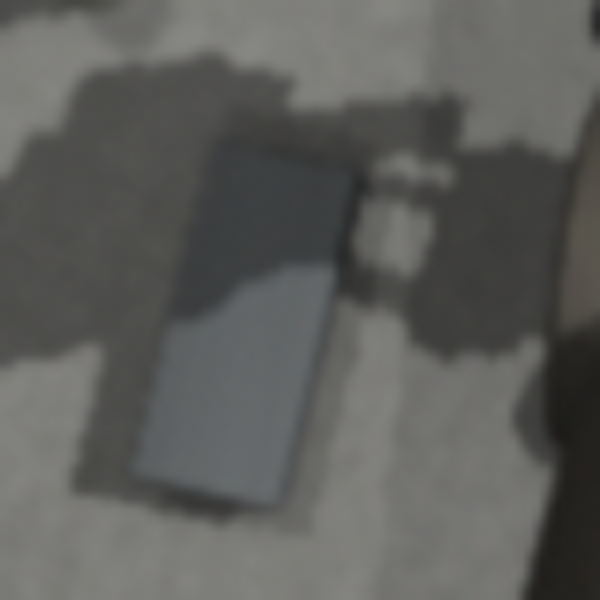

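View pics/i2r.png

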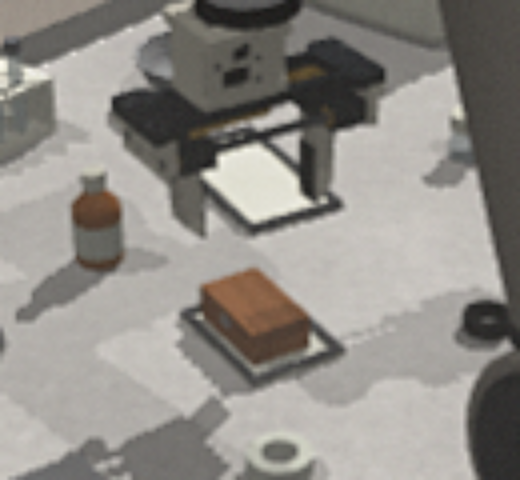

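The slide box lies inside its lip. The case is fully visible, so I measure its lid corners.

```bash
python3 - <<'E'
from cell import *; from h import *
p=read_camera("top"); s=read_camera("side")
T=lambda x,y:((x+.5)/8-.5+145,(y+.5)/8-.5+180)
S=lambda x,y:((x+.5)/8-.5+175,(y+.5)/8-.5+220)
C=ray(p,[T(215,143),T(360,175),T(282,508),T(137,475)],.028)[:,:2]
print(C.mean(0))
for i in range(4): v=C[i]-C[(i+1)%4]; print(np.linalg.norm(v),np.arctan2(v[1],v[0]))
D=ray(s,[S(128,250),S(322,478),S(483,405)],.028)[:,:2]
print((D[0]+D[2])/2,[ (np.linalg.norm(v),np.arctan2(v[1],v[0])) for v in (D[0]-D[1],D[2]-D[1])])
E
python3 go.py .368 .267 .15 -.265 8
```

```text
[0.36962258 0.26522595]
0.060314408646883186 1.337507759745349
0.13517039811112558 -0.2288563329081487
0.05962376508489241 -1.8028914772146198
0.1352463766496344 2.9178408334488894
[0.36692285 0.26921126] [(np.float64(0.13498886035410165), np.float64(-0.23738466019108653)), (np.float64(0.05836354673605611), np.float64(-1.794258550515838))]
t 29.38 pos [0.4599 0.0087 0.173 ] rot [ 3.14   0.011 -0.288] F [ 0.6 -0.5  0.3] open 0.0919 q6 1.71
turn [ 0.001  0.011 -0.023] shift now [-161.3 -221.5   24.5] after turn [-156.3 -225.2   23. ] len 275.1 per row after turn [-19.54 -28.15   2.88]
```

>>> apply_moves --motion '[{"offset":[0,0,0],"rotation":[0,0.011,-0.05]},{"offset":[-18,-29,1],"rotation":[0,0,0]},{"offset":[-18,-29,1],"rotation":[0,0,0]},{"offset":[-18,-29,1],"rotation":[0,0,0]},{"offset":[-18,-29,1],"rotation":[0,0,0]},{"offset":[-18,-29,1],"rotation":[0,0,0]},{"offset":[-18,-29,1],"rotation":[0,0,0]},{"offset":[-18,-29,1],"rotation":[0,0,0]},{"offset":[-18,-29,1],"rotation":[0,0,0]},{"offset":[0,0,0],"rotation":[0,0,0]}]'

```text
time: 30.22
tool_pos: [0.3711, 0.2765, 0.1581]
tool_rot: [3.137, 0.007, -0.245]
contact_force: [-0.9, -0.4, 0.8]
opening: 0.0918
```

```bash
python3 go.py .3685 .267 .11 -.235 5
```

```text
t 30.22 pos [0.3711 0.2765 0.1581] rot [ 3.137  0.007 -0.245] F [-0.9 -0.4  0.8] open 0.0918 q6 2.29
turn [ 0.005  0.007 -0.01 ] shift now [ 0.1  9.6 48.1] after turn [-0.3  9.8 48.1] len 49.1 per row after turn [-0.06  1.96  9.61]
```

>>> apply_moves --motion '[{"offset":[0,5,5],"rotation":[0.005,0.007,-0.01]},{"offset":[0,5,10],"rotation":[0,0,0]},{"offset":[0,0,12],"rotation":[0,0,0]},{"offset":[0,0,12],"rotation":[0,0,0]},{"offset":[0,0,8],"rotation":[0,0,0]},{"offset":[0,0,0],"rotation":[0,0,0]}]'

```text
time: 30.72
tool_pos: [0.3665, 0.268, 0.1064]
tool_rot: [3.139, 0.003, -0.226]
contact_force: [-0.7, -0.6, -0.1]
opening: 0.0921
```

```bash
python3 go.py .3685 .267 .075 -.235 5
```

```text
t 30.72 pos [0.3665 0.268  0.1064] rot [ 3.139e+00  3.000e-03 -2.260e-01] F [-0.7 -0.6 -0.1] open 0.0921 q6 2.26
turn [0.003 0.003 0.009] shift now [ 2.3  0.4 31.3] after turn [ 2.2  0.5 31.4] len 31.4 per row after turn [0.44 0.1  6.27]
```

>>> apply_moves --motion '[{"offset":[2,0,7],"rotation":[0.003,0.003,0.01]},{"offset":[0,0,8],"rotation":[0,0,0]},{"offset":[0,0,8],"rotation":[0,0,0]},{"offset":[0,0,5],"rotation":[0,0,0]},{"offset":[0,0,2],"rotation":[0,0,0]},{"offset":[0,0,0],"rotation":[0,0,0]}]'

```text
time: 31.22
tool_pos: [0.3694, 0.267, 0.0734]
tool_rot: [-3.142, -0.0, -0.239]
contact_force: [0.6, -0.6, -0.4]
opening: 0.0918
```

```bash
python3 go.py .3685 .267 .075 -.235 5
```

```text
t 31.22 pos [0.3694 0.267  0.0734] rot [-3.142 -0.    -0.239] F [ 0.6 -0.6 -0.4] open 0.0918 q6 2.27
turn [-0.    -0.    -0.004] shift now [-0.9  0.2 -1.6] after turn [-0.9  0.2 -1.6] len 1.9 per row after turn [-0.18  0.04 -0.33]
```

>>> apply_moves --motion '[{"offset":[-1,0,-2],"rotation":[0,0,0]},{"offset":[0,0,0],"rotation":[0,0,0]},{"offset":[0,0,0],"rotation":[0,0,0]},{"offset":[0,0,0],"rotation":[0,0,0]},{"offset":[0,0,0],"rotation":[0,0,0]},{"offset":[0,0,0],"rotation":[0,0,0]},{"offset":[0,0,0],"rotation":[0,0,0]}]' --grip 1 --grip_force 30

```text
time: 31.8
tool_pos: [0.3686, 0.2675, 0.0765]
tool_rot: [-3.141, -0.002, -0.238]
contact_force: [0.4, -0.1, -1.8]
opening: 0.0618
```

>>> apply_moves --motion '[{"offset":[0,0,-4],"rotation":[0,0,0]},{"offset":[0,0,-8],"rotation":[0,0,0]},{"offset":[0,0,-16],"rotation":[0,0,0]},{"offset":[0,0,-10],"rotation":[0,0,0]},{"offset":[0,0,0],"rotation":[0,0,0]}]'

```text
time: 32.22
tool_pos: [0.3675, 0.267, 0.1164]
tool_rot: [3.14, 0.002, -0.238]
contact_force: [0.0, 0.2, -2.5]
opening: 0.0617
```

```bash
python3 go.py .368 .267 .23 -.235 5; python3 - <<'E'
from cell import *; from h import *
p=read_camera("side");u,v=(150,140)
cv2.imwrite(f"pics/g8.png",cv2.cvtColor(cv2.resize(p["img"][v:v+150,u:u+150],None,fx=4,fy=4),cv2.COLOR_RGB2BGR))
E
```

```text
t 32.22 pos [0.3675 0.267  0.1164] rot [ 3.14e+00  2.00e-03 -2.38e-01] F [ 0.   0.2 -2.5] open 0.0617 q6 2.27
turn [ 0.002  0.002 -0.003] shift now [   0.3    0.  -113.6] after turn [ 5.000e-01 -1.000e-01 -1.136e+02] len 113.6 per row after turn [  0.1   -0.03 -22.73]
```

View pics/g8.png

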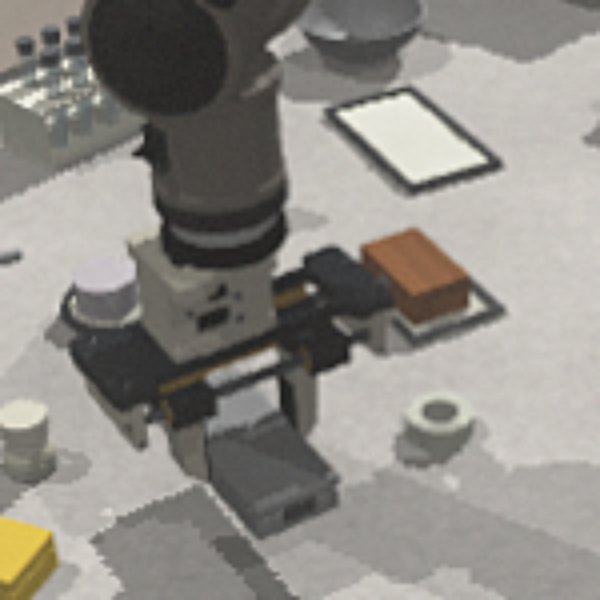

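The case is held level at crop pixel (270,480). I raise it and carry it to the long stand.

>>> apply_moves --motion '[{"offset":[0,0,-15],"rotation":[0,0,0]},{"offset":[0,0,-25],"rotation":[0,0,0]},{"offset":[0,0,-25],"rotation":[0,0,0]},{"offset":[0,0,-25],"rotation":[0,0,0]},{"offset":[0,0,-15],"rotation":[0,0,0]},{"offset":[0,0,0],"rotation":[0,0,0]}]'

```text
time: 32.77
tool_pos: [0.3654, 0.2659, 0.222]
tool_rot: [3.134, 0.008, -0.239]
contact_force: [0.8, 0.5, -3.3]
opening: 0.0617
```

```bash
python3 go.py .639 -.169 .22 -.238 18
```

```text
t 32.77 pos [0.3654 0.2659 0.222 ] rot [ 3.134  0.008 -0.239] F [ 0.8  0.5 -3.3] open 0.0617 q6 2.27
turn [ 0.007  0.008 -0.   ] shift now [368.6 358.    1.4] after turn [368.4 358.2   2. ] len 513.8 per row after turn [20.47 19.9   0.11]
```

>>> apply_moves --motion '[{"offset":[12,12,0],"rotation":[0.007,0.008,0]},{"offset":[20,19,0],"rotation":[0,0,0]},{"offset":[20,19,0],"rotation":[0,0,0]},{"offset":[20,19,0],"rotation":[0,0,0]},{"offset":[20,19,0],"rotation":[0,0,0]},{"offset":[20,19,0],"rotation":[0,0,0]},{"offset":[20,19,0],"rotation":[0,0,0]},{"offset":[20,19,0],"rotation":[0,0,0]},{"offset":[20,19,0],"rotation":[0,0,0]},{"offset":[20,19,0],"rotation":[0,0,0]},{"offset":[12,12,0],"rotation":[0,0,0]},{"offset":[0,0,0],"rotation":[0,0,0]}]'

```text
time: 33.77
tool_pos: [0.5179, 0.0171, 0.2038]
tool_rot: [3.137, 0.019, -0.234]
contact_force: [1.3, 0.1, -3.0]
opening: 0.0621
```

```bash
python3 go.py .639 -.169 .22 -.238 8
```

```text
t 33.77 pos [0.5179 0.0171 0.2038] rot [ 3.137  0.019 -0.234] F [ 1.3  0.1 -3. ] open 0.0621 q6 1.69
turn [0.005 0.019 0.004] shift now [160.6 153.1 -18.6] after turn [161.5 152.4 -16.2] len 222.6 per row after turn [20.19 19.04 -2.03]
```

>>> apply_moves --motion '[{"offset":[0,5,-10],"rotation":[0.005,0.019,0]},{"offset":[10,18,-8],"rotation":[0,0,0]},{"offset":[20,20,0],"rotation":[0,0,0]},{"offset":[20,20,0],"rotation":[0,0,0]},{"offset":[20,20,0],"rotation":[0,0,0]},{"offset":[20,20,0],"rotation":[0,0,0]},{"offset":[20,20,0],"rotation":[0,0,0]},{"offset":[20,16,0],"rotation":[0,0,0]},{"offset":[15,8,0],"rotation":[0,0,0.035]},{"offset":[8,0,0],"rotation":[0,0,0.035]},{"offset":[0,0,0],"rotation":[0,0,0]}]'

```text
time: 34.68
tool_pos: [0.6291, -0.161, 0.2155]
tool_rot: [-3.139, 0.011, -0.298]
contact_force: [-0.6, 0.6, -3.2]
opening: 0.0612
```

```bash
python3 go.py .639 -.169 .15 -.31 5;python3 - <<'E'
from cell import *; from h import *
p=read_camera("side");u,v=(170,80)
cv2.imwrite(f"pics/g9.png",cv2.cvtColor(cv2.resize(p["img"][v:v+130,u:u+140],None,fx=4,fy=4),cv2.COLOR_RGB2BGR))
E
```

```text
t 34.68 pos [ 0.6291 -0.161   0.2155] rot [-3.139  0.011 -0.298] F [-0.6  0.6 -3.2] open 0.0612 q6 1.5
turn [-0.002  0.011  0.012] shift now [12.6  4.9 65.3] after turn [11.9  4.6 65.5] len 66.7 per row after turn [ 2.38  0.92 13.1 ]
```

View pics/g9.png

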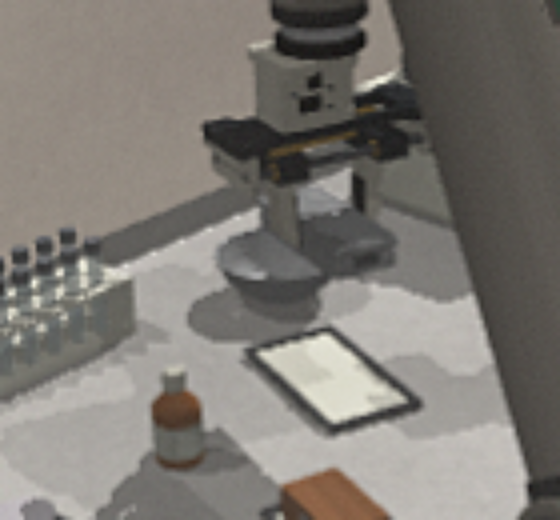

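```bash
python3 - <<'E'
from cell import *; from h import *
p=read_camera("top")
print(ray(p,[(336,88),(318,88),(336,107)],.03))
E
```

```text
[[ 0.80209593 -0.26935237  0.03      ]
 [ 0.80271454 -0.20831613  0.03      ]
 [ 0.73483663 -0.26527212  0.03      ]]
```

>>> apply_moves --motion '[{"offset":[6,3,5],"rotation":[0,0.011,0.01]},{"offset":[6,2,13],"rotation":[0,0,0]},{"offset":[0,0,14],"rotation":[0,0,0]},{"offset":[0,0,14],"rotation":[0,0,0]},{"offset":[0,0,12],"rotation":[0,0,0]},{"offset":[0,0,0],"rotation":[0,0,0]}]'

```text
time: 35.28
tool_pos: [0.6367, -0.1649, 0.1528]
tool_rot: [-3.139, 0.001, -0.298]
contact_force: [-0.4, 0.9, -2.6]
opening: 0.0616
```

```bash
python3 go.py .639 -.169 .11 -.31 5
```

```text
t 35.28 pos [ 0.6367 -0.1649  0.1528] rot [-3.139e+00  1.000e-03 -2.980e-01] F [-0.4  0.9 -2.6] open 0.0616 q6 1.5
turn [-0.003  0.001  0.012] shift now [ 3.4  3.4 42.8] after turn [ 3.4  3.2 42.8] len 43.0 per row after turn [0.69 0.65 8.56]
```

>>> apply_moves --motion '[{"offset":[2,2,8],"rotation":[-0.003,0,0.012]},{"offset":[1,1,10],"rotation":[0,0,0]},{"offset":[0,0,10],"rotation":[0,0,0]},{"offset":[0,0,10],"rotation":[0,0,0]},{"offset":[0,0,7],"rotation":[0,0,0]},{"offset":[0,0,0],"rotation":[0,0,0]}]'

```text
time: 35.78
tool_pos: [0.6387, -0.1683, 0.1027]
tool_rot: [3.141, 0.001, -0.309]
contact_force: [-0.4, 0.6, -3.1]
opening: 0.0616
```

```bash
python3 go.py .639 -.169 .09 -.31 5
```

```text
t 35.78 pos [ 0.6387 -0.1683  0.1027] rot [ 3.141e+00  1.000e-03 -3.090e-01] F [-0.4  0.6 -3.1] open 0.0616 q6 1.51
turn [0.    0.001 0.001] shift now [ 0.5  0.6 12.7] after turn [ 0.5  0.6 12.7] len 12.7 per row after turn [0.09 0.12 2.53]
```

>>> apply_moves --motion '[{"offset":[0,0.5,3],"rotation":[0,0,0]},{"offset":[0,0,4],"rotation":[0,0,0]},{"offset":[0,0,3],"rotation":[0,0,0]},{"offset":[0,0,2],"rotation":[0,0,0]},{"offset":[0,0,0],"rotation":[0,0,0]}]'

```text
time: 36.2
tool_pos: [0.639, -0.169, 0.09]
tool_rot: [3.141, -0.0, -0.309]
contact_force: [-0.2, -0.4, -3.1]
opening: 0.0616
```

```bash
python3 go.py .639 -.169 .082 -.31 5;python3 - <<'E'
from cell import *; from h import *
p=read_camera("side");u,v=(210,120)
cv2.imwrite(f"pics/g10.png",cv2.cvtColor(cv2.resize(p["img"][v:v+80,u:u+90],None,fx=7,fy=7),cv2.COLOR_RGB2BGR))
E
```

```text
t 36.2 pos [ 0.639 -0.169  0.09 ] rot [ 3.141 -0.    -0.309] F [-0.2 -0.4 -3.1] open 0.0616 q6 1.51
turn [ 0.    -0.     0.001] shift now [-0.1 -0.   8. ] after turn [-0. -0.  8.] len 8.0 per row after turn [-0.01 -0.01  1.6 ]
```

View pics/g10.png

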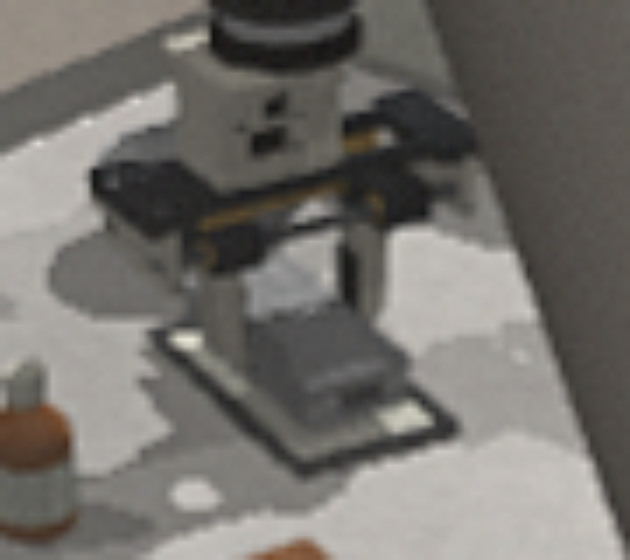

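It hovers over the stand, parallel to the lip. I lower the last 10 mm.

>>> apply_moves --motion '[{"offset":[0,0,3],"rotation":[0,0,0]},{"offset":[0,0,3],"rotation":[0,0,0]},{"offset":[0,0,1],"rotation":[0,0,0]},{"offset":[0,0,1],"rotation":[0,0,0]},{"offset":[0,0,0],"rotation":[0,0,0]}]'

```text
time: 36.67
tool_pos: [0.6397, -0.1692, 0.0825]
tool_rot: [3.141, -0.003, -0.309]
contact_force: [-0.7, 0.1, -3.3]
opening: 0.0616
```

>>> apply_moves --motion '[{"offset":[0,0,1],"rotation":[0,0,0]},{"offset":[0,0,1],"rotation":[0,0,0]},{"offset":[0,0,0],"rotation":[0,0,0]}]'

```text
time: 36.92
tool_pos: [0.6398, -0.1693, 0.0806]
tool_rot: [3.141, -0.003, -0.309]
contact_force: [-0.2, -0.1, -3.5]
opening: 0.0615
```

>>> apply_moves --motion '[{"offset":[0,0,1],"rotation":[0,0,0]},{"offset":[0,0,0],"rotation":[0,0,0]}]'

```text
time: 37.08
tool_pos: [0.6399, -0.1693, 0.0809]
tool_rot: [3.141, -0.004, -0.309]
contact_force: [-0.2, -0.0, -1.9]
opening: 0.0621
```

>>> apply_moves --motion '[{"offset":[0,0,1],"rotation":[0,-0.003,0]},{"offset":[0,0,1],"rotation":[0,0,0]},{"offset":[0,0,0],"rotation":[0,0,0]}]'

```text
time: 37.33
tool_pos: [0.6402, -0.1695, 0.0807]
tool_rot: [3.141, -0.002, -0.309]
contact_force: [-0.5, -0.1, -3.4]
opening: 0.0618
```

>>> apply_moves --motion '[{"offset":[0,0,0],"rotation":[0,0,0]},{"offset":[0,0,0],"rotation":[0,0,0]},{"offset":[0,0,0],"rotation":[0,0,0]},{"offset":[0,0,0],"rotation":[0,0,0]},{"offset":[0,0,0],"rotation":[0,0,0]},{"offset":[0,0,0],"rotation":[0,0,0]}]' --grip 0

```text
time: 37.83
tool_pos: [0.6413, -0.1699, 0.0812]
tool_rot: [3.141, -0.005, -0.309]
contact_force: [0.0, -0.2, -0.3]
opening: 0.0916
```

>>> apply_moves --motion '[{"offset":[0,0,-5],"rotation":[0,0,0]},{"offset":[0,0,-10],"rotation":[0,0,0]},{"offset":[0,0,-25],"rotation":[0,0,0]},{"offset":[0,0,-35],"rotation":[0,0,0]},{"offset":[0,0,-35],"rotation":[0,0,0]},{"offset":[0,0,-25],"rotation":[0,0,0]},{"offset":[0,0,0],"rotation":[0,0,0]}]'

```text
time: 38.42
tool_pos: [0.6399, -0.1693, 0.2239]
tool_rot: [3.141, -0.001, -0.309]
contact_force: [0.5, 1.1, 1.6]
opening: 0.0918
```

```bash
python3 go.py .44 .1 .25 -.31 10; python3 - <<'E'
from cell import *; from h import *
for n in("side","top"):
    p=read_camera(n); cv2.imwrite(f"pics/f{n}.png",cv2.cvtColor(cv2.resize(p["img"],None,fx=1.5,fy=1.5),cv2.COLOR_RGB2BGR))
    for q in("block_mid","tin_mid","slidebox_mid","case_mid","stain_mid"): print(n,q,[(d["score"],d["location"]) for d in tip_of(q,p)][:3])
E
```

```text
t 38.42 pos [ 0.6399 -0.1693  0.2239] rot [ 3.141e+00 -1.000e-03 -3.090e-01] F [0.5 1.1 1.6] open 0.0918 q6 1.51
turn [ 0.    -0.001  0.001] shift now [-272.4 -195.6  -26.6] after turn [-272.5 -195.5  -26.1] len 336.4 per row after turn [-27.25 -19.55  -2.61]
side block_mid []
side tin_mid [(0.63, [0.6318, 0.1765, 0.0182])]
side slidebox_mid [(0.82, [0.4547, 0.4255, 0.0184]), (0.76, [0.463, 0.0097, 0.0188])]
side case_mid [(0.97, [0.6431, -0.1701, 0.014]), (0.64, [0.4664, 0.0121, 0.0169])]
side stain_mid [(0.62, [0.6397, 0.0106, 0.0369])]
top block_mid [(0.44, [0.3774, -0.2688, 0.0163])]
top tin_mid [(0.7, [0.6305, 0.1793, 0.0156])]
top slidebox_mid [(0.62, [0.4511, 0.4267, 0.0123]), (0.52, [0.4625, 0.0114, 0.0165])]
top case_mid []
top stain_mid [(0.63, [0.6389, 0.0139, 0.0412])]
```

View pics/fside.png

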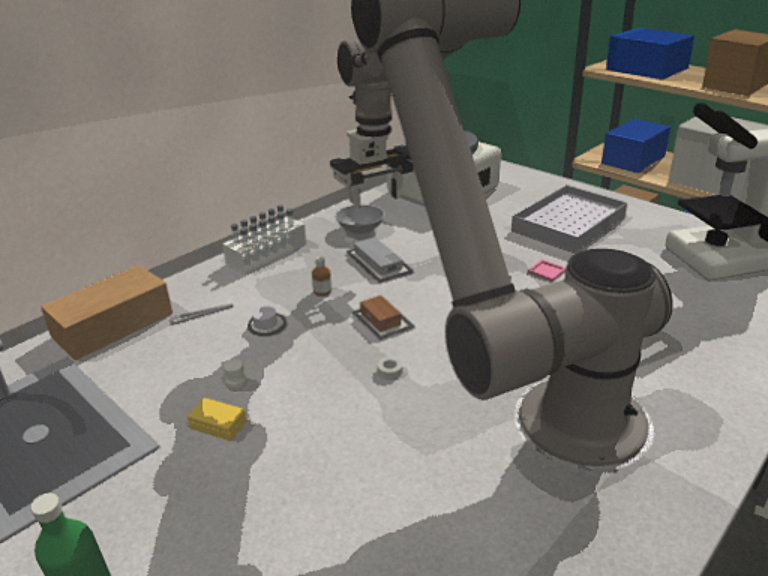

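View pics/ftop.png

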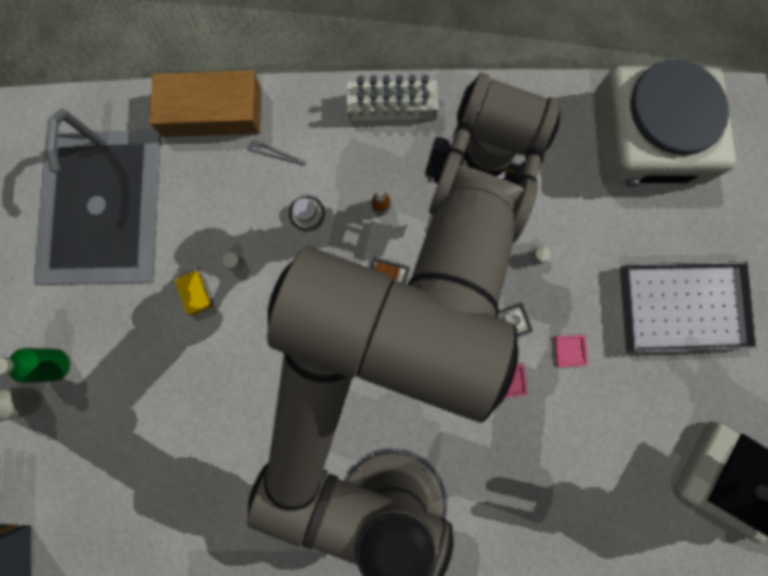

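Every piece is near its stand's centre. I move the arm aside over the empty stack place for one last clear look at the case and block.

>>> apply_moves --motion '[{"offset":[-25,-25,-2],"rotation":[0,0,0]},{"offset":[-25,-30,-2],"rotation":[0,0,0]},{"offset":[-25,-30,-2],"rotation":[0,0,0]},{"offset":[-25,-30,-2],"rotation":[0,0,0]},{"offset":[-25,-30,-2],"rotation":[0,0,0]},{"offset":[-25,-30,-2],"rotation":[0,0,0]},{"offset":[-25,-30,-2],"rotation":[0,0,0]},{"offset":[-25,-30,-2],"rotation":[0,0,0]},{"offset":[-25,-30,-2],"rotation":[0,0,0]},{"offset":[-25,-30,-2],"rotation":[0,0,0]},{"offset":[-25,-30,-2],"rotation":[0,0,0]},{"offset":[0,0,0],"rotation":[0,0,0]}]'

```text
time: 40.02
tool_pos: [0.4686, 0.2382, 0.239]
tool_rot: [-3.14, 0.01, -0.318]
contact_force: [-0.3, 0.1, -0.5]
opening: 0.0923
```

```bash
python3 - <<'E'
from cell import *; from h import *
print(observe()["tool_pos"])
for n in("side","top"):
    p=read_camera(n); u,v,w,h=(140,120,180,140) if n=="side" else (180,100,190,140)
    cv2.imwrite(f"pics/z{n}.png",cv2.cvtColor(cv2.resize(p["img"][v:v+h,u:u+w],None,fx=4,fy=4,interpolation=cv2.INTER_CUBIC),cv2.COLOR_RGB2BGR))
    for q in("block_mid","case_mid","slidebox_mid"): print(n,q,[(d["score"],d["location"]) for d in tip_of(q,p)][:3])
E
```

```text
[0.46859955 0.23820994 0.23895241]
side block_mid [(0.58, [0.3786, -0.271, 0.0168])]
side case_mid [(0.61, [0.6406, -0.1727, 0.016])]
side slidebox_mid [(0.9, [0.4623, 0.0082, 0.0184]), (0.63, [0.4543, 0.427, 0.0156])]
top block_mid [(0.61, [0.3803, -0.2675, 0.0158])]
top case_mid [(0.91, [0.6406, -0.1719, 0.0197]), (0.61, [0.6309, 0.1807, 0.0147]), (0.53, [0.3787, -0.2714, 0.0185])]
top slidebox_mid [(0.82, [0.4643, 0.0078, 0.019]), (0.65, [0.4524, 0.4276, 0.014])]
```

View pics/zside.png

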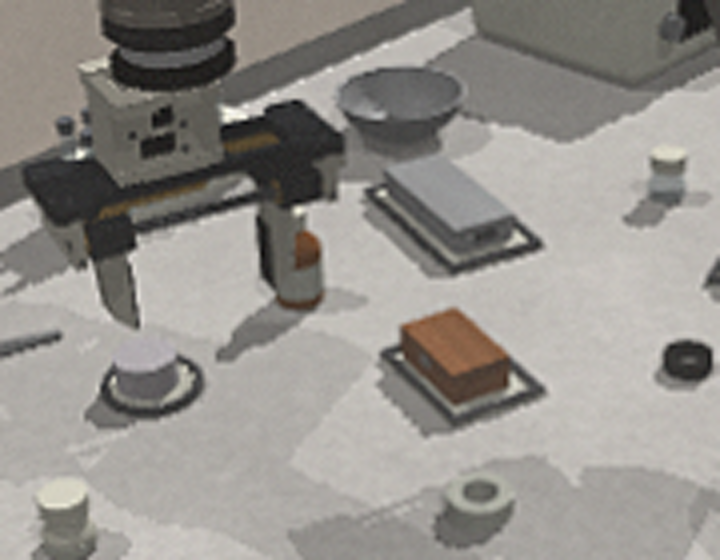

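View pics/ztop.png

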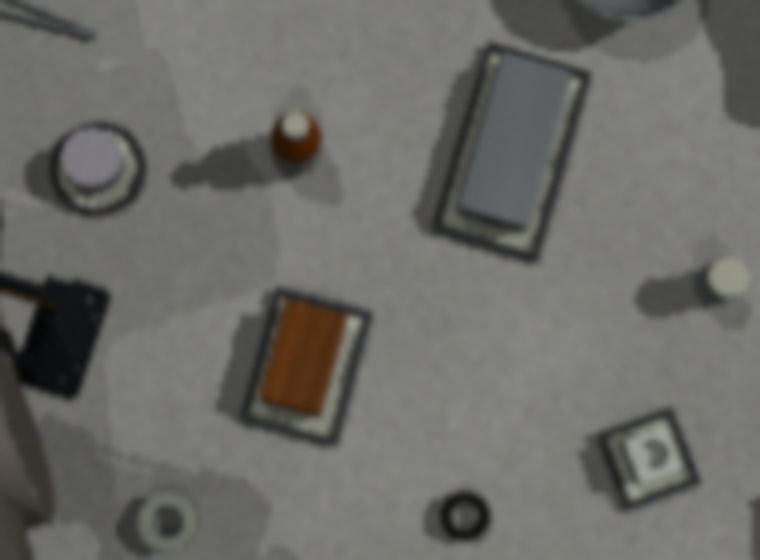

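```bash
python3 - <<'E'
from cell import *; from h import *
p=read_camera("top"); g=lambda x,y:((x+.5)/4-.5+180,(y+.5)/4-.5+100)
r=lambda pts,z: ray(p,[g(*q) for q in pts],z)[:,:2].mean(0).round(4)
print("box",r([(291,297),(347,314),(318,416),(261,404)],.034),"stand",r([(276,287),(372,312),(338,447),(241,420)],.008))
print("case",r([(500,50),(578,70),(528,228),(458,208)],.032),"stand",r([(488,42),(590,72),(537,263),(433,232)],.008))
print("block",r([(620,440),(673,420),(692,470),(640,490)],.030),"stand",r([(598,432),(670,408),(700,482),(626,510)],.008))
print("tin",r([(91,157)],.032),"stand",r([(97,168)],.008))
E
```

```text
box [0.4639 0.0082] stand [0.4602 0.0061]
case [ 0.6419 -0.1692] stand [ 0.6377 -0.1692]
block [ 0.3805 -0.2709] stand [ 0.3796 -0.2699]
tin [0.6328 0.1793] stand [0.6299 0.1776]
```

The largest centre offset is 5 mm, against the 14 mm allowed. All pieces lie flat, the bottle stands upright and the gripper is clear of everything, so I hand in.

```bash
python3 -c "
from cell import *
print(hand_in())"
```

```text
the job is handed in; nothing more can be done
None
```

I took the stack apart and set each piece on its own stand, lowering each one slowly until it stopped on the floor, then handed the job in at about 40 s of the 122 s allowed.

- **Centring:** in the last pictures the pieces sat off their stand centres by about 1 mm (block), 3 mm (tin), 4 mm (slide box) and 4 mm (case). The allowed limit is 14 mm, and the measurements are good to roughly 2–4 mm.
- **Flat and inside the lip:** all four looked flat and inside the lip. I had no direct tilt reading. Each tool height at contact matched the height expected for that piece on its seat to within about 0.5 mm. The detector's heights for the placed pieces also came within about 2 mm.
- **Bottle and arm:** the stain bottle was still upright, and the gripper was open and clear of everything.
- **What went wrong:** on the first block grasp the arm drifted upward while the fingers closed. I noticed before contact, reopened and regrasped. The block was lowered without a camera view because the arm was in the way, but later pictures showed it well placed.
- **Disagreements:** the detector sometimes took other objects for the pieces, including the yellow and pink look-alikes, and I discarded those by colour and position.

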